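# Unload the bending press and set its stop for the next batch

## Robot

A 6-joint arm with a two-finger parallel gripper is mounted at the origin on the work surface. World frame = base frame: x ahead of the robot, y to its left, z up, the work surface at z = 0. Lengths are in m, angles in rad, forces in N, time in s.
With the tool pointing down it reaches from about 0.375 to 0.9 m from the base axis. Payload 3.1 kg.
Tool frame: the origin (TCP) lies at the very end of the fingers, on their centre line; the grasp point (between the pads) lies 19 mm behind it; z points along the fingers, y is the line along which they close (so a half turn about z gives the same grasp; the last joint's range is limited). The gripper opens to 85 mm and grips with 20 to 120 N. Pads are 22 mm wide; open, the fingers measure 114 mm over their backs; the gripper's body (76 mm by 85 mm) begins 54 mm behind the grasp point. The pads swing forward as they close: fully open they stand 13 mm farther back than shut.
Start: joints at [-1.435, 0.527, 1.433, -0, 1.181, -0.178], TCP at [0.193, -0.594, 0.206] pointing down, gripper open.
Joint ranges: [-3.08, 3.08], [-0.75, 2.2], [0.22, 2.44], [-1.43, 4.57], [0, 2.65], [-2.85, 2.85]. Speed limits (rad/s): [2.79, 2.79, 3.14, 3.14, 3.14, 3.14].

## Interface

Orientations are given as a unit quaternion [x, y, z, w].
In Python, from station import telemetry, snapshot, ticket gives the robot as it stands.
- The arm moves only by the tool move_arm, never from a script. Its argument "commands" is text: rows parted by semicolons, each of 7 numbers parted by spaces: the shift along the tool's x, y, z in mm, then the turn, a rotation vector about the tool's x, y, z in degrees, then the opening, from -1 (shut) to 1 (fully open). A call has exactly 5 rows; each row is the pose to reach, as a shift and turn from the pose commanded when the call began, along the tool's axes at that moment; what a row does not reach only later rows make up. A row lasts 1/8 s, in which the tool goes at most 62.5 mm and 10.7 degrees, less where a joint would pass 70% of its speed; a pose out of reach is approached as far as the arm can. A call with a gripper value outside its range is refused whole. The fingers move at their own pace and stop on an object; "grip_force" is the grip in N (left out, the last holds). Time passes only in rows, so rows that repeat a pose let the fingers close, or fill a call up. It gives the time, the measured TCP pose, the force, the opening and the grip force at its end, in the units of the state.
- telemetry.sense(): the state, without advancing time (a new reading comes with each control period).
- snapshot(name): name is "scene" or "side" or "wrist"; returns a dict with "image" (420x560x3 uint8, red, green, blue), "fx", "fy", "cx", "cy" (pixels), "pose" (4x4, takes a point from camera to world coordinates). Camera axes: x right, y down, z forward; pixel columns grow to the right and rows downward; lengths in m; the calibration is good to about 2 mm. A picture is of the moment at which its call begins. There is no depth.
- ticket.sign_off(): hands the job in; it is judged then, once.
The state is a dict: "t": time; "q": joint angles; "qd": joint speeds; "tau": joint torques, N m; "tcp_pos": TCP position; "tool_rot": TCP orientation; "force": force on the tool from outside, world axes, zero at the start; "ft_torque": the same for the moment, N m; "finger_gap": opening from 0.0 (shut) to 1.0 (fully open); "gripper_force": force on a finger pad.
Only numpy, scipy, OpenCV 4.12 (cv2) and the standard library are available. Lean on these libraries where they do the work, as an engineer would, in place of code of your own. Each camera call takes 0.05 s, during which the arm holds its last target. There are 200 camera calls.

## Task

Unload the green bending press: by its red post, swing the mould platform out a quarter turn into its outer detent, lift every wooden pull out of its open mould and lay it in the grey tray, and then swing the empty platform back into its detent under the press head. The press stop must also be set for the next batch: turn its black knob, a little at a time, until the brass pointer sits on the red band, without pushing the pointer or its blue carriage directly. Leave the other things on the bench where they are.

Things in the scene. Friction and masses are not known exactly. Their poses are not given: they have to be found in the camera images.
- press: Green C-frame press, bolted down. Origin on the bench under the platform's pivot; y points from the pivot to the press head, x to the frame's back. Head: 190 x 200 mm centred at x 30, y 150 mm, heights 76 to 135 mm, with a 60 mm ram on it up to 195 mm. Back upright: 50 x 220 mm centred at x 145, y 150 mm, as high as the head.
- pivot (a point): Point on the vertical pivot axis of the platform, 30 mm above the bench, level with the platform's top.
- swing (a joint): Angle of the aluminium mould platform about the pivot, rad: 0 home under the head, positive swings it out towards the robot (counter-clockwise from above), 1.571 fully out. An over-centre weight holds it at either end and draws it there from the nearer half (0.15 N m to overcome). At 0 its frame is the press's: plate x -90 to 110, y 40 to 260 mm, top 30 mm above the bench, with a lug for the post.
- handle_top (a point): Centre of the top of the upright red post that the platform is swung by: 22 mm diameter, 75 mm tall, top 105 mm above the bench, 216 mm from the pivot (x -155, y 150 mm on the platform). It turns with the platform.
- mould_mid (a point): Floor centre (30 mm above the bench) of the middle of three open wooden moulds on the platform; at swing 0 it is at press x 15, y 150 mm, the others 70 mm either side in x. Each mould is two U-shaped ends 26 mm high (inside 34 wide and 127 mm long, outside 50 x 151 mm, length along the platform's y), with a 65 mm gap between them where the fingers go in beside the pull.
- pull_a: Bent wooden door pull, brown with a darker glue line, like a shallow boat: 120 mm long (own x), 30 wide (y), flat middle 64 mm long and 20 thick, ends bent up so that the tips are 28 mm above its underside; about 0.1 kg. Origin: centre of its underside; z up. Starts in one of the moulds, its length along the platform's y, or is absent (None).
- pull_b: Bent wooden door pull, brown with a darker glue line, like a shallow boat: 120 mm long (own x), 30 wide (y), flat middle 64 mm long and 20 thick, ends bent up so that the tips are 28 mm above its underside; about 0.1 kg. Origin: centre of its underside; z up. Starts in one of the moulds, its length along the platform's y, or is absent (None).
- pull_c: Bent wooden door pull, brown with a darker glue line, like a shallow boat: 120 mm long (own x), 30 wide (y), flat middle 64 mm long and 20 thick, ends bent up so that the tips are 28 mm above its underside; about 0.1 kg. Origin: centre of its underside; z up. Starts in one of the moulds, its length along the platform's y, or is absent (None).
- tray: Loose grey open tray, 150 (own x) x 240 (y) x 30 mm, walls and floor 5 mm, mass 1 kg. Origin: centre of its underside. Three pulls fit side by side, along its x, at y -75, 0 and 75 mm.
- stop: Grey press-stop plate, 150 (own x) x 240 (y) x 12 mm, bolted down. Origin: centre of its underside. The knob is on the robot's side (x -32 mm), a white scale with the red band in the middle (x 19 mm), and the blue carriage runs along y behind it (x 41 to 71 mm, its top 26 mm above the bench).
- knob_grip (a point): Point on the knob's vertical axis at the height to grip, 49 mm above the bench. The black knob has an upright bar grip 57 mm long, 14 mm wide, its top 56 mm above the bench, on a disc 60 mm across whose top is 26 mm above the bench.
- knob (a joint): Knob angle, rad, 0 to 10; grows clockwise seen from above. At 0 the bar lies along the stop plate's x axis. Each rad moves the carriage and pointer 8 mm towards the plate's +y. Friction about 0.05 N m; it stays where it is left.
- carriage: Blue carriage block, 30 x 36 x 13 mm, geared to the knob, that carries the brass pointer. (Its origin is not on the block: use pointer_tip.) Not to be pushed directly.
- pointer_tip (a point): Tip of the brass pointer, which is 3 mm wide and points from the carriage towards the knob, over the white scale.
- mark: Red band across the white scale, 5 mm wide along the plate's y, 18 mm long. Origin at its middle; axes as the plate's. The pointer is set when its tip is over the band (same y in the plate's frame).
- glue: Bystander: yellow glue bottle, 56 mm across, 150 mm tall; origin under its base.
- screws: Bystander: glass jar, 60 mm across, 80 mm tall; origin under its base.
- mallet: Bystander: hammer lying on the bench, about 260 mm long.
- dustbrush: Bystander: brush lying on the bench, about 200 mm long.
- driver: Bystander: screwdriver lying on the bench, about 200 mm long.
- tape: Bystander: blue ring of tape, 100 mm across, 25 mm tall.
- offcut: Bystander: dark wood block, 50 x 100 x 35 mm.

How it is judged:
On the way, in this order (a step that is already met when the one before it is completed fails the run):
1. the platform is swung out into its outer detent (within 0.1 rad) (value of joint swing between 1.47 and 1.67 rad), for 0.3 s.
2. every pull is out of its mould and in the tray (x of pull_a in the frame of tray between -0.06 and 0.06 m and y of pull_a in the frame of tray between -0.115 and 0.115 m and z of pull_a in the frame of tray between -0.005 and 0.045 m and x of pull_b in the frame of tray between -0.06 and 0.06 m and y of pull_b in the frame of tray between -0.115 and 0.115 m and z of pull_b in the frame of tray between -0.005 and 0.045 m and x of pull_c in the frame of tray between -0.06 and 0.06 m and y of pull_c in the frame of tray between -0.115 and 0.115 m and z of pull_c in the frame of tray between -0.005 and 0.045 m), for 0.2 s.
At the end, for the whole second after the job is handed in: Every pull that was there lies at rest inside the tray, the platform is home under the head within 0.08 rad of its detent, and the pointer's tip is over the red band: within 2.5 mm of the band's middle line (all of step 2 and linear speed of each of pull_a, pull_b, pull_c below 0.02 m/s and value of joint swing between -0.08 and 0.08 rad and y of pointer_tip in the frame of mark between -0.0025 and 0.0025 m); the robot touches nothing.
It fails at once if a bystander (glue bottle, jar, hammer, brush, screwdriver, tape, wood block) is moved more than 40 mm (distance of any of glue, screws, mallet, dustbrush, driver, tape, offcut from where it was at the start of the episode above 0.04 m).
It fails at once if the robot pushes the pointer carriage directly (over 4 N) (contact force between any of the fingers, the arm and carriage above 4 N).
Of pull_a, pull_b, pull_c only 2 to 3 are there at a start; the rules pass over those that are not, and their reading is None.
At some moment in a run one of tray may be knocked a few centimetres aside while the robot is not near it.
Once in a run the grip may slacken for a moment while it holds something.
It also fails if it takes over 210 s, if anything falls off the work surface, if the arm or the gripper's body presses on something with over 40 N, if the wrist force passes 120 N, or if a joint passes its speed limit or range.

## Working session

There is one attempt and no reset: what is moved stays moved. The work goes in short steps, Python scripts to look and compute and a tool call to move; the robot and the scene stay as the last step left them, time stands still between calls to the robot, and variables do not carry over. Pictures are saved under pics/ and viewed, at most 14 in all, crops included, and the job is handed in when it is done.

Besides the shell and the picture viewer there is one more tool, called after "Emit:" as name(argument=value, ...), one argument or row to a line, values as JSON. move_arm: Moves the arm, as the interface text tells. Its arguments: {"type":"object","properties":{"commands":{"type":"string"},"grip_force":{"type":"number"}},"required":["commands"]}

```bash
ls; mkdir -p pics; python3 - <<'E'
from station import telemetry, snapshot
import cv2,numpy as np
for n in ["scene","side"]:
    s=snapshot(n); cv2.imwrite(f"pics/{n}0.png",s["image"][:,:,::-1]); print(n,s["fx"],s["fy"],s["cx"],s["cy"],np.round(s["pose"],3).tolist())
print(telemetry.sense())
E
```

```text
pics
scene 422.1419694690953 422.1419694690953 276.48169816304215 208.6552754270919 [[-0.772, 0.4, -0.494, 1.174], [0.636, 0.497, -0.59, 0.79], [0.009, -0.77, -0.638, 0.955], [0.0, 0.0, 0.0, 1.0]]
side 433.93743024185636 433.93743024185636 275.53924790319365 208.67543435822986 [[-0.971, -0.179, 0.157, 0.265], [-0.238, 0.758, -0.608, 0.967], [-0.01, -0.628, -0.778, 1.313], [0.0, 0.0, 0.0, 1.0]]
{'t': 0.1, 'q': array([-1.43551259e+00,  5.28352753e-01,  1.43378135e+00,  2.03010935e-05,
        1.18141523e+00, -1.78484741e-01]), 'qd': array([ 0.00012438, -0.00180296, -0.00396057,  0.00094212,  0.00013125,
       -0.00192036]), 'tau': array([-7.48916227e-04, -4.43305063e+01, -1.78586537e+01, -2.66957804e-04,
        3.89620327e-03,  7.07526709e-06]), 'tcp_pos': array([ 0.19285074, -0.59377009,  0.20554181]), 'tool_rot': array([ 9.87719019e-01,  1.56237584e-01,  3.05156745e-05, -9.77905629e-04]), 'force': array([ 0.40644138, -0.43672797,  0.39558386]), 'ft_torque': array([-0.02959459, -0.00987147, -0.01302055]), 'gripper_force': 0.0, 'finger_gap': 1.0005597181998442}
```

View pics/scene0.png

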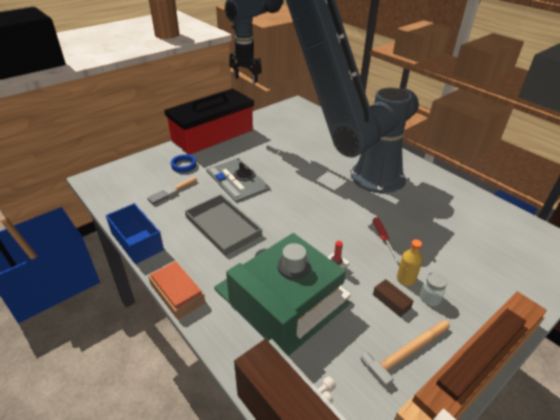

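View pics/side0.png

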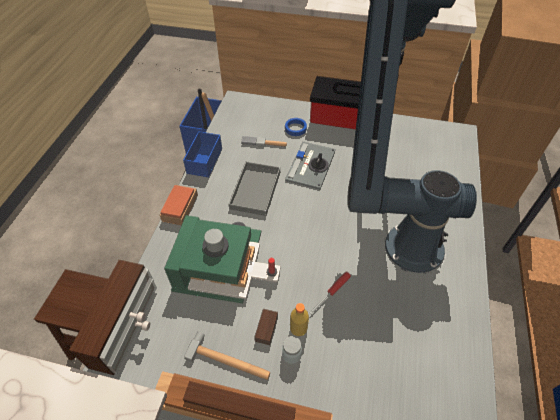

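The scene view shows the press at (285,285) with the red post at (338,246), the tray at (223,222) and the stop at (237,178). In the side view the post is at (271,266), the tray at (256,187) and the stop at (311,164). Next I'll measure these.

```bash
cat > h.py <<'E'
from station import telemetry, snapshot, ticket
import cv2, numpy as np
from scipy.spatial.transform import Rotation as R
def ray(s,uv):
    uv=np.atleast_2d(np.float64(uv)); P=s["pose"]
    d=np.c_[(uv[:,0]-s["cx"])/s["fx"],(uv[:,1]-s["cy"])/s["fy"],np.ones(len(uv))]@P[:3,:3].T
    return P[:3,3],d
def plane(s,uv,z):
    o,d=ray(s,uv); return o+d*((z-o[2])/d[:,2])[:,None]
def proj(s,p):
    P=s["pose"]; c=(np.atleast_2d(p)-P[:3,3])@P[:3,:3]
    return np.c_[c[:,0]/c[:,2]*s["fx"]+s["cx"],c[:,1]/c[:,2]*s["fy"]+s["cy"]]
def tri(s1,u1,s2,u2):
    A=[];b=[]
    for s,u in((s1,u1),(s2,u2)):
        o,d=ray(s,u); d=d[0]/np.linalg.norm(d[0]); M=np.eye(3)-np.outer(d,d); A.append(M);b.append(M@o)
    return np.linalg.lstsq(np.vstack(A),np.hstack(b),rcond=None)[0]
def blobs(s,lo,hi,amin=15):
    hsv=cv2.cvtColor(s["image"],cv2.COLOR_RGB2HSV); m=cv2.inRange(hsv,np.array(lo),np.array(hi))
    n,l,st,c=cv2.connectedComponentsWithStats(m)
    return [(st[i].tolist(),c[i].round(1).tolist(),l==i) for i in range(1,n) if st[i,4]>=amin]
def goto(p,yaw,rot=None):
    """shift (mm, tool axes) and rotvec (deg) to TCP p with tool x axis at yaw (deg), pointing down"""
    st=telemetry.sense(); R0=R.from_quat(st["tool_rot"])
    R1=R.from_euler('z',yaw,degrees=True)*R.from_euler('x',180,degrees=True)
    d=R0.inv().apply(np.array(p)-st["tcp_pos"])*1000
    print("shift",d.round(1),"turn",(R0.inv()*R1).as_rotvec(degrees=True).round(1))
def state():
    st=telemetry.sense(); x=R.from_quat(st["tool_rot"]).apply([1,0,0])
    print("t",round(st["t"],2),"tcp",st["tcp_pos"].round(4),"yaw",np.degrees(np.arctan2(x[1],x[0])).round(1),"gap",round(st["finger_gap"],3),"F",st["force"].round(1),"g",round(st["gripper_force"],1),"q",st["q"].round(2))
E
python3 - <<'E'
from h import *
for n,(r0,r1,c0,c1) in {"scene":(120,360,100,480),"side":(120,390,150,420)}.items():
    s=snapshot(n)
    print(n)
    for nm,lo,hi in [("red",(0,150,60),(6,255,255)),("red2",(172,120,60),(180,255,255)),("blue",(100,120,50),(125,255,255)),("green",(60,80,20),(90,255,255)),("yel",(18,150,100),(30,255,255))]:
        for st,c,_ in blobs(s,lo,hi,8):
            print(nm,st,c,plane(s,c,0)[0].round(3)[:2])
s=snapshot("side"); im=s["image"][:,:,::-1]
a=cv2.resize(im[125:215,215:345],None,fx=6,fy=6,interpolation=cv2.INTER_CUBIC); cv2.imwrite("pics/c1.png",a)
a=cv2.resize(im[205:355,155:365],None,fx=3.8,fy=3.8,interpolation=cv2.INTER_CUBIC); cv2.imwrite("pics/c2.png",a)
E
```

```text
scene
red [168, 107, 85, 46, 1940] [211.3, 130.6] [ 0.311 -0.708]
red [374, 219, 14, 21, 112] [380.6, 229.1] [0.23  0.209]
red [335, 241, 7, 20, 86] [337.7, 250.5] [0.415 0.189]
blue [171, 155, 25, 17, 260] [183.3, 162.8] [ 0.543 -0.556]
blue [216, 173, 9, 7, 43] [220.1, 176.2] [ 0.479 -0.384]
blue [496, 191, 40, 23, 230] [516.6, 201.8] [-0.272  0.426]
blue [107, 204, 56, 59, 1944] [134.9, 232.7] [ 0.877 -0.291]
blue [0, 208, 99, 114, 7126] [44.6, 265.3] [ 1.152 -0.327]
green [228, 235, 116, 93, 4205] [282.9, 281.8] [0.633 0.178]
green [216, 281, 13, 19, 124] [223.2, 289.3] [0.785 0.091]
yel [398, 249, 23, 36, 574] [409.1, 266.6] [0.295 0.374]
side
red [311, 102, 46, 27, 857] [333.6, 115.1] [ 0.399 -0.67 ]
red [269, 258, 5, 7, 27] [270.9, 260.7] [0.49  0.176]
red [328, 273, 22, 22, 147] [339.2, 283.2] [0.241 0.209]
blue [180, 97, 40, 69, 591] [197.4, 142.4] [ 0.958 -0.347]
blue [209, 99, 12, 15, 62] [214.2, 104.0] [ 0.974 -0.622]
blue [205, 108, 3, 6, 8] [205.6, 110.9] [ 0.997 -0.563]
blue [206, 115, 4, 10, 23] [207.7, 119.7] [ 0.965 -0.504]
blue [285, 118, 21, 18, 189] [295.6, 126.2] [ 0.556 -0.552]
blue [201, 135, 7, 8, 16] [203.1, 138.2] [ 0.943 -0.378]
blue [297, 151, 8, 7, 38] [300.1, 154.1] [ 0.499 -0.377]
blue [553, 387, 7, 20, 71] [556.7, 396.2] [-0.418  0.427]
blue [556, 407, 4, 13, 27] [557.7, 412.3] [-0.414  0.472]
green [165, 217, 81, 60, 1685] [204.8, 248.2] [0.736 0.18 ]
green [252, 230, 4, 7, 14] [253.0, 232.9] [0.584 0.073]
green [257, 231, 4, 4, 8] [258.6, 232.4] [0.565 0.066]
green [250, 237, 9, 5, 18] [254.7, 239.3] [0.57 0.1 ]
yel [291, 309, 5, 11, 25] [293.0, 313.6] [0.371 0.354]
yel [299, 310, 9, 14, 52] [304.3, 316.2] [0.333 0.355]
```

View pics/c1.png

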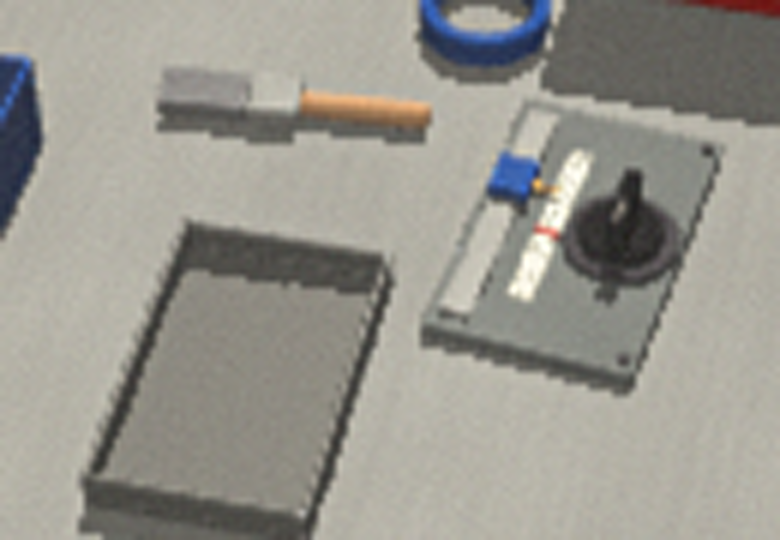

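View pics/c2.png

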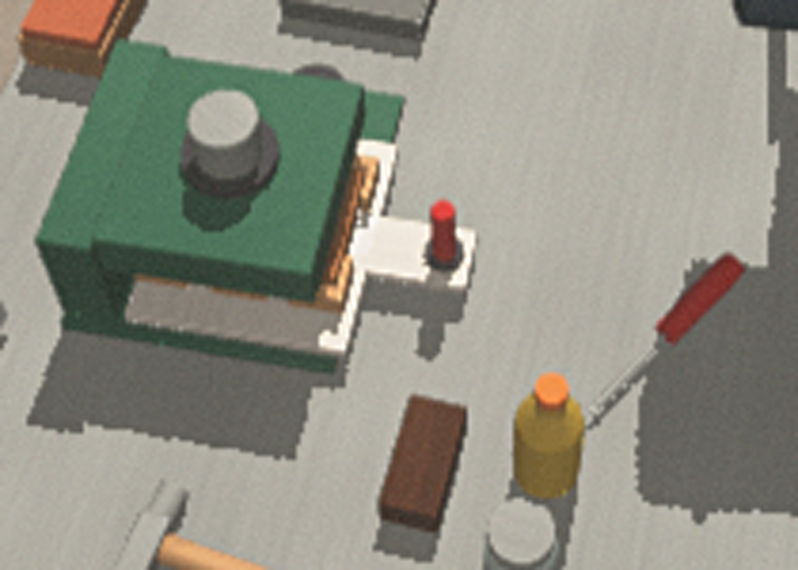

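The crops show the tray rim corners, the stop plate corners, the knob bar, the pointer on the carriage's knob side and the red band. They also show the post top at crop (442,205) and the head's front edge from (362,85) to (312,272).

```bash
python3 - <<'E'
from h import *
s=snapshot("side"); a=snapshot("scene")
c1=lambda u:np.array(u,float)/6+[215,125]
c2=lambda u:np.array(u,float)/3.8+[155,205]
def show(n,p): print(n,p[:,:2].round(4).tolist())
st=plane(s,c1([(529,100),(721,145),(635,372),(423,322)]),.012); tr=plane(s,c1([(187,222),(392,258),(307,515),(83,482)]),.03)
hd=plane(s,c2([(362,85),(312,272),(40,240),(118,42)]),.135)
for n,p in(("stop",st),("tray",tr),("head",hd)):
    show(n,p); print(" centre",p.mean(0)[:2].round(4),"yaw edges",[np.degrees(np.arctan2(*(p[j]-p[i])[[1,0]])).round(1) for i,j in((1,0),(2,3),(3,0),(2,1))])
print("post tri",tri(s,c2((442,206)),a,(338,242)), plane(s,c2((442,206)),.105))
print("pointer tip",plane(s,c1([(556,188)]),.02),"band",plane(s,c1([(546,232)]),.013))
print("knob",plane(s,c1([(627,172)]),.056))
E
```

```text
stop [[0.4994, -0.4447], [0.3553, -0.4293], [0.3775, -0.1992], [0.5255, -0.2112]]
 centre [ 0.4394 -0.3211] yaw edges [np.float64(-6.1), np.float64(-4.6), np.float64(-96.4), np.float64(-95.5)]
tray [[0.7025, -0.2495], [0.5559, -0.2482], [0.5561, -0.0167], [0.702, -0.0099]]
 centre [ 0.6291 -0.1311] yaw edges [np.float64(-0.5), np.float64(2.6), np.float64(-89.9), np.float64(-90.0)]
head [[0.5666, 0.1453], [0.5546, 0.3372], [0.783, 0.3605], [0.7956, 0.1497]]
 centre [0.6749 0.2482] yaw edges [np.float64(-86.4), np.float64(-86.6), np.float64(-178.9), np.float64(-174.2)]
post tri [0.47224832 0.23125357 0.10340721] [[0.47188406 0.23303635 0.105     ]]
pointer tip [[ 0.46127655 -0.35086561  0.02      ]] band [[ 0.46071356 -0.31339644  0.013     ]]
knob [[ 0.41117683 -0.3407183   0.056     ]]
```

```bash
python3 - <<'E'
from h import *
w=snapshot("wrist"); st=telemetry.sense(); R0=R.from_quat(st["tool_rot"])
P=w["pose"]; print("cam in tool mm",(R0.inv().apply(P[:3,3]-st["tcp_pos"])*1000).round(1)); print((R0.as_matrix().T@P[:3,:3]).round(3), w["fx"])
goto((0.41,-0.32,0.25),90); goto((0.41,-0.32,0.25),18)
E
```

```text
cam in tool mm [ 7.590e+01 -1.000e-01 -1.674e+02]
[[ 0.    -0.956 -0.293]
 [ 1.    -0.     0.001]
 [-0.001 -0.293  0.956]] 353.0283429889569
shift [ 291.2 -194.   -43.7] turn [ -0.  -0. -72.]
shift [ 291.2 -194.   -43.7] turn [-0. -0. -0.]
```

Emit:
move_arm(
  commands="58 -39 -10 0 0 0 1;116 -78 -20 0 0 0 1;174 -116 -30 0 0 0 1;232 -155 -44 0 0 0 1;291 -194 -44 0 0 0 1",
)

```text
t: 1.02
tcp_pos: [0.3861, -0.3506, 0.2491]
tool_rot: [0.988, 0.156, 0.001, 0.001]
force: [2.0, -0.2, 0.3]
finger_gap: 1.001
gripper_force: 0.0
```

Emit:
move_arm(
  commands="0 0 0 0 0 -10 1;0 0 0 0 0 -20 1;0 0 0 0 0 -30 1;0 0 0 0 0 -40 1;0 0 0 0 0 -50 1",
)

```text
t: 1.65
tcp_pos: [0.3848, -0.3516, 0.2482]
tool_rot: [0.828, 0.561, -0.0, 0.0]
force: [0.1, -0.0, 0.5]
finger_gap: 1.006
gripper_force: 0.0
```

```bash
python3 - <<'E'
from h import *
w=snapshot("wrist"); state(); cv2.imwrite("pics/w1.png",w["image"][:,:,::-1])
s=snapshot("side")
E
```

```text
t 1.7 tcp [ 0.3848 -0.3516  0.2482] yaw 68.5 gap 1.0 F [-0.7 -0.6 -1. ] g 0.0 q [-0.95  0.34  1.64 -0.    1.17 -0.58]
```

View pics/w1.png

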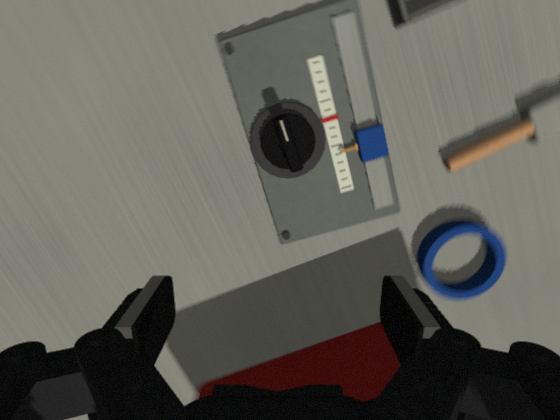

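The wrist view shows the disc centred near (287,139), the bar from about (278,112) to (297,170), the band at (330,119), the pointer tip at (338,150), and plate corners at (219,37), (282,242) and (398,209).

```bash
python3 - <<'E'
from h import *
w=snapshot("wrist")
hsv=cv2.cvtColor(w["image"],cv2.COLOR_RGB2HSV)
roi=np.zeros(hsv.shape[:2],np.uint8); roi[70:200,230:330]=1
for th in(22,30,45,60,70):
    m=((hsv[...,2]<th)&(roi>0)).astype(np.uint8)
    c=max(cv2.findContours(m,cv2.RETR_EXTERNAL,cv2.CHAIN_APPROX_NONE)[0],key=cv2.contourArea)
    print(th,cv2.contourArea(c),cv2.minAreaRect(c),[round(float(v),1) for v in cv2.minEnclosingCircle(c)[0]])
p=plane(w,[(219,37),(282,242),(398,209)],.012); print(p.round(4)); d=p[0]-p[1]; print("plate yaw",np.degrees(np.arctan2(d[1],d[0]))-90, np.degrees(np.arctan2(*(p[2]-p[1])[[1,0]])))
print("len",np.linalg.norm(d),np.linalg.norm(p[2]-p[1]),"centre",(p[0]+p[2])/2)
for st,c,_ in blobs(w,(0,150,60),(6,255,255),5)+blobs(w,(170,120,60),(180,255,255),5): print("red",st,c,plane(w,c,.013)[0].round(4))
for st,c,_ in blobs(w,(12,90,90),(28,255,255),5): print("brass",st,c,plane(w,c,.02)[0].round(4))
print("bar ends z.056",plane(w,[(278,113),(297,170)],.056).round(4)); print("disc",plane(w,[(287,139)],.026).round(4))
cr=cv2.resize(w["image"][70:210,230:400,::-1],None,fx=4,fy=4,interpolation=cv2.INTER_CUBIC); cv2.imwrite("pics/w1c.png",cv2.convertScaleAbs(cr,alpha=2))
E
```

```text
22 1925.0 ((287.79998779296875, 140.60000610351562), (53.12626266479492, 55.02362823486328), 18.434947967529297) [289.5, 142.0]
30 2338.5 ((287.70074462890625, 140.572998046875), (54.678890228271484, 55.618682861328125), 19.98310661315918) [287.1, 142.4]
45 2705.5 ((285.2940979003906, 137.6764678955078), (62.59698486328125, 57.795021057128906), 30.963756561279297) [287.0, 137.0]
60 4111.0 ((284.39599609375, 136.53269958496094), (80.06246948242188, 75.51388549804688), 27.552812576293945) [284.1, 131.0]
70 4748.5 ((287.63519287109375, 136.189208984375), (76.56757354736328, 82.3243408203125), 18.924644470214844) [283.6, 131.4]
[[ 0.3837 -0.1968  0.012 ]
 [ 0.3596 -0.4329  0.012 ]
 [ 0.5034 -0.4457  0.012 ]]
plate yaw -5.827969152758541 -5.065184497611769
len 0.23734463420374716 0.14435982800941108 centre [ 0.44358245 -0.32123865  0.012     ]
red [322, 115, 17, 8, 64] [329.9, 118.6] [ 0.4629 -0.3169  0.013 ]
red [374, 325, 8, 8, 24] [377.7, 328.0] [ 0.4319 -0.5938  0.013 ]
red [361, 332, 4, 5, 6] [362.2, 333.8] [ 0.4101 -0.5946  0.013 ]
red [325, 332, 74, 69, 1483] [365.7, 371.4] [ 0.395
[... 4998 characters left out ...]

red [333, 378, 3, 5, 7] [334.0, 379.7] [ 0.3505 -0.6512  0.013 ]
red [351, 378, 4, 6, 9] [352.8, 381.0] [ 0.3741 -0.6631  0.013 ]
red [379, 381, 5, 3, 6] [380.8, 382.5] [ 0.4096 -0.6803  0.013 ]
red [356, 388, 4, 5, 7] [357.6, 389.6] [ 0.3757 -0.6798  0.013 ]
red [349, 391, 4, 3, 6] [350.3, 392.2] [ 0.3647 -0.6803  0.013 ]
red [376, 390, 5, 2, 5] [378.0, 390.6] [ 0.4018 -0.6923  0.013 ]
red [362, 393, 3, 4, 5] [363.0, 394.2] [ 0.3802 -0.6904  0.013 ]
brass [448, 124, 87, 49, 1244] [490.1, 147.7] [ 0.6164 -0.4124  0.02  ]
brass [341, 144, 17, 10, 68] [350.5, 149.0] [ 0.4723 -0.3557  0.02  ]
bar ends z.056 [[ 0.4122 -0.2891  0.056 ]
 [ 0.4093 -0.3486  0.056 ]]
disc [[ 0.411  -0.3185  0.026 ]]
```

View pics/w1c.png

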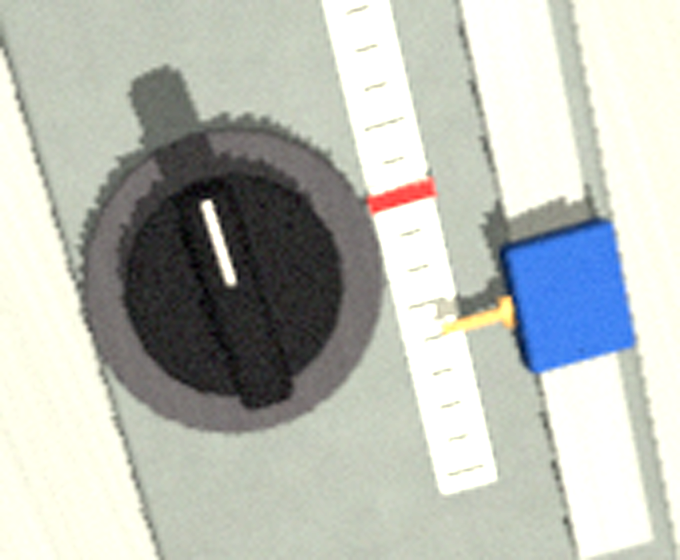

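```bash
python3 - <<'E'
from h import *
goto((0.411,-0.3188,0.12),87.5)
E
```

```text
shift [ 40.3  11.8 128.2] turn [  0.    0.  -19.7]
```

Emit:
move_arm(
  commands="10 3 32 0 0 -7 0;20 6 64 0 0 -14 0;30 9 96 0 0 -19.5 0;40 12 128 0 0 -19.5 0;40 12 128 0 0 -19.5 0",
)

```text
t: 2.42
tcp_pos: [0.4098, -0.3172, 0.1182]
tool_rot: [0.723, 0.691, 0.0, -0.003]
force: [-0.2, -0.3, 0.0]
finger_gap: 0.503
gripper_force: 0.0
```

```bash
python3 - <<'E'
from h import *
state(); goto((0.411,-0.3188,0.034),87.5)
w=snapshot("wrist"); cv2.imwrite("pics/w2.png",w["image"][:,:,::-1])
E
```

```text
t 2.42 tcp [ 0.4098 -0.3172  0.1182] yaw 87.4 gap 0.503 F [-0.2 -0.3  0. ] g 0.0 q [-0.87  0.52  1.78 -0.    0.85 -0.83]
shift [-1.9  1.6 84.2] turn [-0.2 -0.2 -0.1]
```

View pics/w2.png

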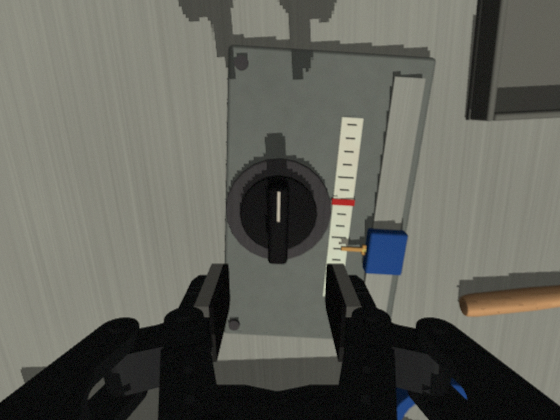

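The bar stands upright in the image at column 278, centred between the fingers. I'll descend and close.

Emit:
move_arm(
  commands="-1 1 28 0 0 0 0;-2 1 56 0 0 0 0;-2 1 84 0 0 0 0;-2 1 84 0 0 0 -1;-2 1 84 0 0 0 -1",
  grip_force=50,
)

```text
t: 3.1
tcp_pos: [0.4126, -0.3225, 0.0376]
tool_rot: [0.723, 0.691, -0.0, 0.002]
force: [0.5, -0.1, 0.1]
finger_gap: 0.084
gripper_force: 0.0
```

Emit:
move_arm(
  commands="0 0 0 0 0 0 -1;0 0 0 0 0 10 -1;0 0 0 0 0 20 -1;0 0 0 0 0 30 -1;0 0 0 0 0 40 -1",
)

```text
t: 3.72
tcp_pos: [0.4124, -0.3217, 0.0373]
tool_rot: [0.917, 0.4, 0.0, 0.001]
force: [-0.5, -0.7, -0.2]
finger_gap: 0.003
gripper_force: 0.0
```

```bash
cat >> h.py <<'E'
def tip():
    "pointer minus band along plate y, mm, from every camera that sees both"
    u=np.array([.092,.9957])
    for n in("scene","side","wrist"):
        s=snapshot(n); 
        b=[(plane(s,c,.013)[0][:2]) for st,c,_ in blobs(s,(0,120,60),(8,255,255),3)+blobs(s,(172,120,60),(180,255,255),3)]
        b=[x for x in b if np.hypot(*(x-[.4629,-.3169]))<.012]
        p=[(plane(s,c,.02)[0][:2]) for st,c,_ in blobs(s,(12,90,80),(28,255,255),3)]
        p=[x for x in p if abs((x-[.4629,-.3169])@[.9957,-.092]-.006)<.014 and abs((x-[.4629,-.3169])@u)<.06]
        k=[(plane(s,c,.026)[0][:2]) for st,c,_ in blobs(s,(100,120,50),(125,255,255),20)]
        k=[x for x in k if abs((x-[.4629,-.3169])@[.9957,-.092]-.037)<.02 and abs((x-[.4629,-.3169])@u)<.08]
        f=lambda L:[(float(((x-[.4629,-.3169])@u*1000).round(1))) for x in L]
        print(n,"band",f(b),"pointer",f(p),"carriage",f(k))
E
python3 - <<'E'
from h import *
state(); tip()
E
```

```text
t 3.73 tcp [ 0.4124 -0.3217  0.0373] yaw 47.1 gap 0.003 F [-0.5 -0.7 -0.2] g 0.0 q [-0.88  0.66  1.82 -0.    0.66 -0.13]
scene band [] pointer [] carriage [-31.8]
side band [] pointer [-33.8] carriage [-31.4]
wrist band [-0.1] pointer [-37.0] carriage [-35.4]
```

```bash
python3 - <<'E'
from h import *
w=snapshot("wrist"); s=snapshot("side"); a=snapshot("scene")
A=cv2.resize(w["image"][100:420,130:430],(400,427)); B=cv2.resize(s["image"][110:210,270:360],(395,427)[::1])
cv2.imwrite("pics/w3.png",np.hstack([A,B])[:,:,::-1])
E
```

```text
(no output)
```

View pics/w3.png

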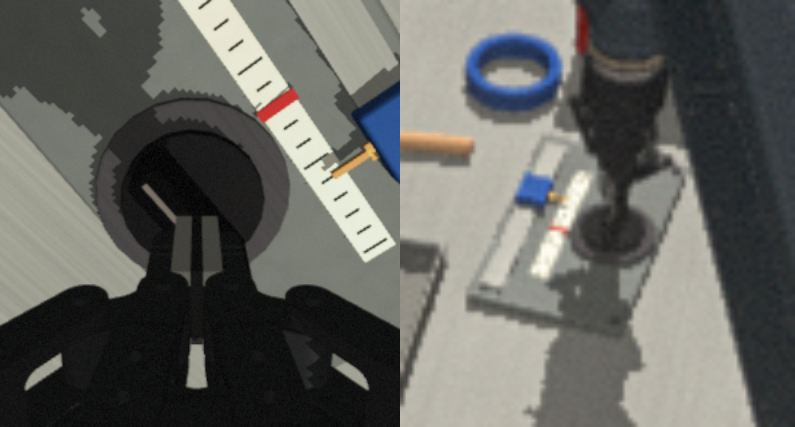

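```bash
python3 - <<'E'
from h import *
w=snapshot("wrist"); st=telemetry.sense()
print("line ends",plane(w,[(261,265),(239,239)],.056).round(4)); print("tcp proj",proj(w,[st["tcp_pos"]]).round(0), "tool rot",st["tool_rot"].round(4))
R0=R.from_quat(st["tool_rot"])
print("grasp pt",proj(w,[st["tcp_pos"]+R0.apply([0,0,-.019])]))
v=w["image"][...,2].astype(int)
print(w["image"][255:300:6,255:300:3].mean(2).astype(int))
E
```

```text
line ends [[ 0.4109 -0.3125  0.056 ]
 [ 0.4123 -0.2965  0.056 ]]
tcp proj [[276. 259.]] tool rot [9.151e-01 4.033e-01 1.000e-04 3.000e-04]
grasp pt [[275.67608392 275.75938126]]
[[ 98  14  16  14  12  14   2  14   3  14   4   4  11  28  29]
 [ 55 113  76  29  22  30  21   9   4  25  26  24  26   4  14]
 [ 16  11  73  61  63  65  53  15   9  63  65  64  66  13   7]
 [ 10  17  51  65  64  65  52   6  12  65  64  65  66  32   7]
 [ 18  19  64  63  63  65  40  12  14  60  65  64  61  53  17]
 [ 24  21  64  65  65  64  41  10   2  55  61  63  64  59  15]
 [ 18  23  64  64  61  64  29  16  12  51  64  65  63  62  13]
 [ 14  42  65  61  63  65  32  10  14  51  62  64  63  66  18]]
```

Emit:
move_arm(
  commands="0 0 0 0 0 -10 0;0 0 0 0 0 -20 0;0 0 0 0 0 -30 0;0 0 0 0 0 -40 0;0 0 0 0 0 -40 0",
)

```text
t: 4.7
tcp_pos: [0.4118, -0.3211, 0.0361]
tool_rot: [0.723, 0.691, 0.0, -0.0]
force: [0.5, -0.6, 0.6]
finger_gap: 0.5
gripper_force: 0.0
```

```bash
python3 - <<'E'
from h import *
state()
w=snapshot("wrist"); s=snapshot("side"); a=snapshot("scene")
A=cv2.resize(w["image"][130:400,180:380],(400,540)); B=cv2.resize(a["image"][140:210,200:260],(390,540),interpolation=cv2.INTER_CUBIC)
cv2.imwrite("pics/w4.png",cv2.convertScaleAbs(np.hstack([A,B])[:,:,::-1],alpha=2.5))
E
```

```text
t 4.7 tcp [ 0.4118 -0.3211  0.0361] yaw 87.4 gap 0.5 F [ 0.5 -0.6  0.6] g 0.0 q [-0.88  0.66  1.82  0.    0.66 -0.83]
```

View pics/w4.png

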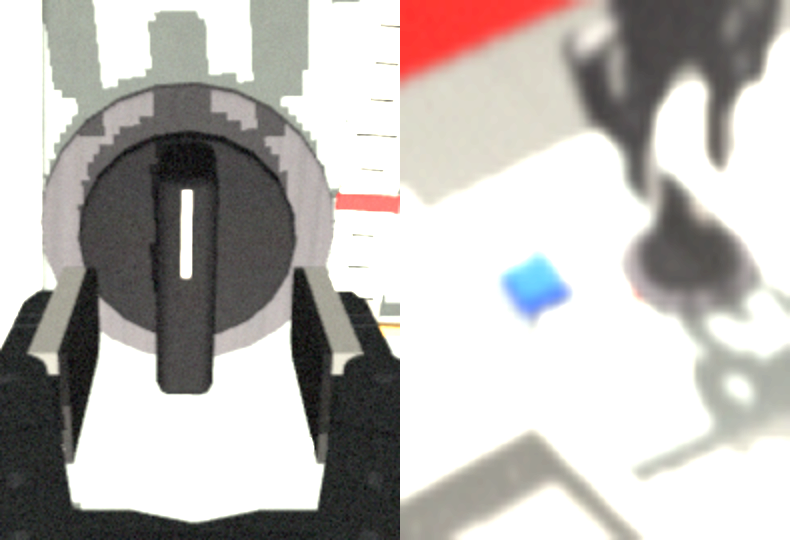

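Emit:
move_arm(
  commands="2 0 6 0 0 0 0;2 0 6 0 0 0 -1;2 0 6 0 0 0 -1;2 0 6 0 0 0 -1;2 0 6 0 0 0 -1",
  grip_force=50,
)

```text
t: 5.48
tcp_pos: [0.41, -0.3185, 0.03]
tool_rot: [0.722, 0.692, -0.001, -0.002]
force: [-4.7, -1.8, 2.2]
finger_gap: 0.122
gripper_force: 48.8
```

```bash
python3 -c "
from h import *
state()"
```

```text
t 5.47 tcp [ 0.41   -0.3185  0.03  ] yaw 87.5 gap 0.122 F [-4.7 -1.8  2.2] g 48.8 q [-0.87  0.67  1.83 -0.    0.64 -0.83]
```

Gripped, with 48.8 N on the pads. Now turning.

Emit:
move_arm(
  commands="0 0 0 0 0 10 -1;0 0 0 0 0 20 -1;0 0 0 0 0 30 -1;0 0 0 0 0 40 -1;0 0 0 0 0 50 -1",
)

```text
t: 6.1
tcp_pos: [0.4123, -0.3199, 0.0301]
tool_rot: [0.948, 0.319, 0.0, 0.001]
force: [1.0, -0.8, -2.4]
finger_gap: 0.12
gripper_force: 48.8
```

```bash
python3 -c "
from h import *
state();tip()"
```

```text
t 6.1 tcp [ 0.4123 -0.3199  0.0301] yaw 37.2 gap 0.12 F [ 1.  -0.8 -2.4] g 48.8 q [-0.87  0.67  1.83 -0.    0.64  0.05]
scene band [] pointer [] carriage [-24.4]
side band [] pointer [-26.9] carriage [-23.7]
wrist band [-0.1] pointer [-30.3] carriage [-28.8]
```

Emit:
move_arm(
  commands="0 0 0 0 0 10 -1;0 0 0 0 0 20 -1;0 0 0 0 0 30 -1;0 0 0 0 0 40 -1;0 0 0 0 0 50 -1",
)

```text
t: 6.88
tcp_pos: [0.413, -0.3223, 0.0302]
tool_rot: [0.994, -0.11, 0.002, 0.003]
force: [-0.3, -7.0, -5.8]
finger_gap: 0.119
gripper_force: 48.7
```

Emit:
move_arm(
  commands="0 0 0 0 0 10 -1;0 0 0 0 0 20 -1;0 0 0 0 0 30 -1;0 0 0 0 0 40 -1;0 0 0 0 0 50 -1",
)

```text
t: 7.5
tcp_pos: [0.4117, -0.3242, 0.0302]
tool_rot: [0.855, -0.519, 0.002, 0.003]
force: [-8.8, -12.9, -4.6]
finger_gap: 0.125
gripper_force: 48.8
```

```bash
python3 -c "
from h import *
state();tip()"
```

```text
t 7.5 tcp [ 0.4117 -0.3242  0.0302] yaw -62.5 gap 0.125 F [ -8.8 -12.9  -4.6] g 48.8 q [-0.88  0.67  1.82 -0.01  0.64  1.79]
scene band [] pointer [] carriage [-10.2]
side band [1.2] pointer [-14.1] carriage [-9.8]
wrist band [0.6] pointer [-17.8] carriage [-19.4]
```

Emit:
move_arm(
  commands="0 0 0 0 0 0 0;0 0 0 0 0 0 0;0 0 -40 0 0 0 0;0 0 -50 0 0 -10 0;0 0 -50 0 0 -20 0",
)

```text
t: 8.28
tcp_pos: [0.4126, -0.3189, 0.0813]
tool_rot: [0.933, -0.359, 0.001, 0.0]
force: [0.4, -0.6, -1.1]
finger_gap: 0.499
gripper_force: 0.0
```

Emit:
move_arm(
  commands="0 0 0 0 0 -10 0;0 0 0 0 0 -20 0;0 0 0 0 0 -30 0;0 0 0 0 0 -40 0;0 0 0 0 0 -50 0",
)

```text
t: 8.9
tcp_pos: [0.4119, -0.3181, 0.0801]
tool_rot: [0.998, 0.069, -0.0, -0.0]
force: [-0.5, 0.2, -0.5]
finger_gap: 0.502
gripper_force: 0.0
```

Emit:
move_arm(
  commands="0 0 0 0 0 -10 0;0 0 0 0 0 -20 0;0 0 0 0 0 -30 0;0 0 0 0 0 -40 0;0 0 0 0 0 -50 0",
)

```text
t: 9.52
tcp_pos: [0.412, -0.3181, 0.0801]
tool_rot: [0.875, 0.484, 0.0, -0.0]
force: [0.7, -0.7, -0.2]
finger_gap: 0.501
gripper_force: 0.0
```

Emit:
move_arm(
  commands="0 0 0 0 0 -10 0;0 0 0 0 0 -20 0;0 0 0 0 0 -30 0;0 0 0 0 0 -40 0;0 0 0 0 0 -50 0",
)

```text
t: 10.15
tcp_pos: [0.412, -0.3181, 0.0801]
tool_rot: [0.588, 0.809, 0.0, -0.0]
force: [-0.4, -0.7, 0.4]
finger_gap: 0.505
gripper_force: 0.0
```

```bash
python3 -c "
from h import *
state();tip();goto((0.411,-0.3188,0.0295),117.5)
w=snapshot('wrist'); cv2.imwrite('pics/w5.png',cv2.convertScaleAbs(w['image'][60:330,150:410,::-1],alpha=1.8))"
```

```text
t 10.15 tcp [ 0.412  -0.3181  0.0801] yaw 107.9 gap 0.505 F [-0.4 -0.7  0.4] g 0.0 q [-0.87  0.58  1.8   0.    0.76 -1.19]
scene band [] pointer [] carriage [-10.2]
side band [1.2] pointer [-14.1] carriage [-9.8]
wrist band [-0.3] pointer [-16.7] carriage [-14.2]
shift [-0.1 -1.  50.6] turn [  0.   -0.  -10.1]
```

View pics/w5.png

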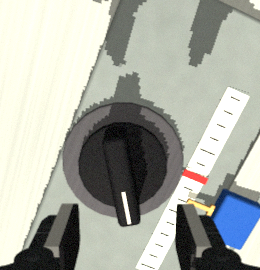

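Emit:
move_arm(
  commands="0 -1 17 0 0 -5 0;0 -1 34 0 0 -10 0;0 -1 51 0 0 -10 0;0 -1 51 0 0 -10 0;0 -1 51 0 0 -10 -1",
  grip_force=50,
)

```text
t: 10.98
tcp_pos: [0.4112, -0.3195, 0.0295]
tool_rot: [0.519, 0.855, -0.0, 0.0]
force: [0.3, -0.3, 0.3]
finger_gap: 0.299
gripper_force: 0.0
```

Emit:
move_arm(
  commands="0 0 0 0 0 0 -1;0 0 0 0 0 0 -1;0 0 0 0 0 10 -1;0 0 0 0 0 20 -1;0 0 0 0 0 30 -1",
)

```text
t: 11.6
tcp_pos: [0.41, -0.3205, 0.03]
tool_rot: [0.724, 0.69, -0.001, 0.0]
force: [-4.7, -3.7, 2.2]
finger_gap: 0.119
gripper_force: 48.8
```

Emit:
move_arm(
  commands="0 0 0 0 0 10 -1;0 0 0 0 0 20 -1;0 0 0 0 0 30 -1;0 0 0 0 0 40 -1;0 0 0 0 0 50 -1",
)

```text
t: 12.22
tcp_pos: [0.4108, -0.321, 0.0301]
tool_rot: [0.948, 0.319, -0.0, 0.001]
force: [-3.4, -3.7, 0.6]
finger_gap: 0.122
gripper_force: 48.9
```

Emit:
move_arm(
  commands="0 0 0 0 0 10 -1;0 0 0 0 0 20 -1;0 0 0 0 0 30 -1;0 0 0 0 0 30 -1;0 0 0 0 0 30 -1",
)

```text
t: 12.85
tcp_pos: [0.4111, -0.3216, 0.0301]
tool_rot: [0.998, 0.065, 0.0, 0.002]
force: [-2.4, -4.9, -0.8]
finger_gap: 0.12
gripper_force: 48.9
```

```bash
python3 -c "
from h import *
state();tip()"
```

```text
t 12.85 tcp [ 0.4111 -0.3216  0.0301] yaw 7.5 gap 0.12 F [-2.4 -4.9 -0.8] g 48.9 q [-0.88  0.67  1.83 -0.    0.64  0.57]
scene band [] pointer [] carriage [5.5]
side band [] pointer [2.8] carriage [5.3]
wrist band [0.5] pointer [-1.7] carriage [-1.8]
```

Emit:
move_arm(
  commands="0 0 0 0 0 4 -1;0 0 0 0 0 8 -1;0 0 0 0 0 8 -1;0 0 0 0 0 8 0;0 0 0 0 0 8 0",
)

```text
t: 13.62
tcp_pos: [0.4111, -0.3194, 0.0296]
tool_rot: [1.0, -0.005, 0.0, 0.0]
force: [-0.3, 0.4, -1.2]
finger_gap: 0.501
gripper_force: 0.0
```

Emit:
move_arm(
  commands="0 0 -40 0 0 0 0;0 0 -80 0 0 0 0;0 0 -120 0 0 -10 0;0 0 -120 0 0 -10 0;0 0 -120 0 0 -10 0",
)

```text
t: 14.25
tcp_pos: [0.4106, -0.3187, 0.1487]
tool_rot: [0.997, 0.082, -0.0, -0.0]
force: [-0.4, 0.0, 0.4]
finger_gap: 0.502
gripper_force: 0.0
```

```bash
python3 -c "
from h import *
state();tip()
w=snapshot('wrist');u=proj(w,[[.4629,-.3169,.013]])[0].astype(int);print(u)
cv2.imwrite('pics/w6.png',cv2.resize(w['image'][max(u[1]-45,0):u[1]+45,u[0]-45:u[0]+45,::-1],(450,450),interpolation=cv2.INTER_CUBIC))"
```

```text
t 14.25 tcp [ 0.4106 -0.3187  0.1487] yaw 9.4 gap 0.502 F [-0.4  0.   0.4] g 0.0 q [-0.88  0.47  1.75  0.    0.92  0.53]
scene band [] pointer [] carriage [5.5]
side band [] pointer [4.0] carriage [7.2]
wrist band [0.4] pointer [-0.7] carriage [-0.8]
[286 134]
```

View pics/w6.png

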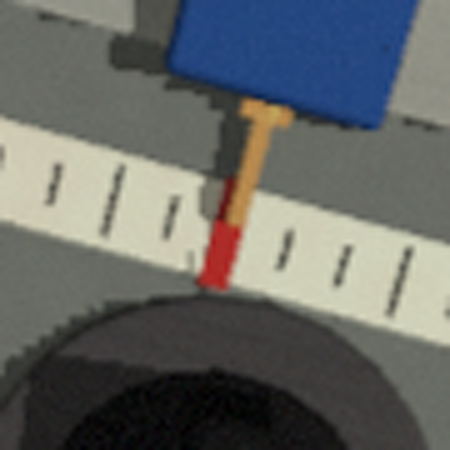

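The pointer tip sits on the red band, about 1 mm off its middle line (crop (238,225) against (230,225)). That is within tolerance, so I'll go to the red post.

```bash
python3 -c "
from h import *
goto((0.472,0.2325,0.2),5)
s=snapshot('side');a=snapshot('scene')
f=lambda s,z:[ (c,st) for st,c,_ in blobs(s,(0,150,60),(6,255,255),8)]
print(f(s,0),f(a,0))"
```

```text
shift [ 151.3 -533.7  -51.1] turn [-0.1  0.1  4.5]
[([313.2, 115.4], [311, 102, 7, 21, 76]), ([333.7, 117.7], [327, 105, 13, 22, 158]), ([271.3, 261.8], [269, 258, 5, 12, 34]), ([339.3, 282.5], [328, 272, 22, 23, 170])] [([251.0, 108.8], [250, 107, 3, 4, 8]), ([201.4, 133.9], [168, 116, 67, 37, 1464]), ([241.5, 128.5], [240, 123, 5, 11, 39]), ([379.9, 227.8], [374, 218, 14, 22, 119]), ([337.8, 249.9], [334, 241, 9, 20, 100])]
```

Emit:
move_arm(
  commands="5 -50 -20 0 0 0 0;10 -100 -40 0 0 0 0;15 -160 -51 0 0 0 0.3;20 -215 -51 0 0 0 0.3;40 -270 -51 0 0 4 0.3",
)

```text
t: 15.18
tcp_pos: [0.405, -0.0449, 0.2]
tool_rot: [0.999, 0.046, -0.0, -0.0]
force: [0.8, -0.2, 1.4]
finger_gap: 0.65
gripper_force: 0.0
```

Emit:
move_arm(
  commands="20 -55 0 0 0 0 0.3;40 -110 0 0 0 0 0.3;65 -165 0 0 0 0 0.3;90 -220 0 0 0 0 0.3;111 -264 0 0 0 0 0.3",
)

```text
t: 15.8
tcp_pos: [0.4915, 0.2293, 0.1995]
tool_rot: [0.999, 0.048, -0.0, 0.0]
force: [-0.0, -1.3, 0.4]
finger_gap: 0.651
gripper_force: 0.0
```

```bash
python3 -c "
from h import *
state();goto((0.472,0.2325,0.07),5)
w=snapshot('wrist')
for st,c,_ in blobs(w,(0,150,60),(6,255,255),60)+blobs(w,(174,150,60),(180,255,255),60): print(st,c,plane(w,c,.105)[0].round(4))
cv2.imwrite('pics/w7.png',w['image'][:,:,::-1])"
```

```text
t 15.8 tcp [0.4915 0.2293 0.1995] yaw 5.5 gap 0.651 F [-0.  -1.3  0.4] g 0.0 q [ 0.23  0.43  1.65 -0.    1.07  1.7 ]
shift [-19.   -5.1 129.5] turn [0.  0.  0.5]
[255, 196, 23, 42, 590] [266.5, 218.7] [0.4822 0.2368 0.105 ]
[231, 354, 66, 38, 1139] [259.0, 374.9] [0.334  0.2305 0.105 ]
```

View pics/w7.png

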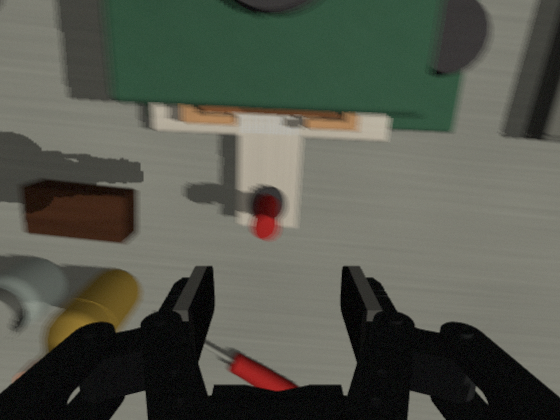

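The post leans down the image with its top at about (265,229). The offcut and glue bottle lie to the left of it, clear of the fingers.

```bash
python3 -c "
from h import *
w=snapshot('wrist')
p=plane(w,[(265,229)],.105)[0];print(p, plane(w,[(267,203)],.03))
goto((p[0],p[1],0.068),5)"
```

```text
[0.47680387 0.24264645 0.105     ] [[0.47779331 0.24352524 0.03      ]]
shift [-15.1 -12.9 131.6] turn [-0.1 -0.1  0.7]
```

Emit:
move_arm(
  commands="-8 -6 20 0 0 0 0.3;-15 -13 40 0 0 0 0.3;-15 -13 60 0 0 0 0.3;-15 -13 60 0 0 0 0.3;-15 -13 60 0 0 0 0.3",
)

```text
t: 16.52
tcp_pos: [0.4754, 0.238, 0.1404]
tool_rot: [0.999, 0.047, 0.0, 0.0]
force: [0.3, 0.9, 0.1]
finger_gap: 0.653
gripper_force: 0.0
```

```bash
python3 -c "
from h import *
state()
w=snapshot('wrist')
for st,c,_ in blobs(w,(0,150,60),(6,255,255),60): print(st,c)
p=plane(w,[(st[0]+st[2]/2,st[1]+st[3]-st[2]/2) for st,c,_ in blobs(w,(0,150,60),(6,255,255),60)],.105);print(p)
goto((p[0][0],p[0][1],0.068),5)"
```

```text
t 16.52 tcp [0.4754 0.238  0.1404] yaw 5.4 gap 0.653 F [0.3 0.9 0.1] g 0.0 q [ 0.25  0.5   1.73 -0.    0.91  1.73]
[267, 196, 34, 58, 1117] [285.4, 230.9]
[[0.47461488 0.23374344 0.105     ]]
shift [-1.6  4.2 72.7] turn [-0.  -0.1  0.4]
```

Emit:
move_arm(
  commands="-1 4 25 0 0 0 0.3;-1 4 50 0 0 0 0.3;-1 4 73 0 0 0 0.3;-1 4 73 0 0 0 0.3;-1 4 73 0 0 0 -1",
  grip_force=40,
)

```text
t: 17.2
tcp_pos: [0.4754, 0.2345, 0.0681]
tool_rot: [0.999, 0.048, 0.001, -0.0]
force: [1.0, -0.1, 0.5]
finger_gap: 0.456
gripper_force: 0.0
```

Emit:
move_arm(
  commands="0 0 0 0 0 0 -1;0 0 0 0 0 0 -1;0 0 0 0 0 0 -1;0 0 0 0 0 0 -1;0 0 0 0 0 0 -1",
)

```text
t: 17.82
tcp_pos: [0.4756, 0.234, 0.0686]
tool_rot: [0.999, 0.048, 0.001, 0.0]
force: [-0.9, -2.6, 5.1]
finger_gap: 0.231
gripper_force: 39.1
```

```bash
cat > arc.py <<'E'
import sys
from h import *
st=telemetry.sense(); R0=R.from_quat(st["tool_rot"]); p0=st["tcp_pos"]; state()
piv=np.array([float(sys.argv[1]),float(sys.argv[2])]); r=p0[:2]-piv
print("radius",np.hypot(*r),"ang",np.degrees(np.arctan2(r[1],r[0])))
for a in map(float,sys.argv[3:]):
    c,s=np.cos(np.radians(a)),np.sin(np.radians(a)); q=piv+[c*r[0]-s*r[1],s*r[0]+c*r[1]]
    print(a,(R0.inv().apply([*(q-p0[:2]),0])*1000).round(0))
E
python3 arc.py .636 .0926 6 12 18 24 30 36 42 48 54 60 66 72 78 84 90
```

```text
t 17.82 tcp [0.4756 0.234  0.0686] yaw 5.5 gap 0.231 F [-0.9 -2.6  5.1] g 39.1 q [ 0.25  0.61  1.79 -0.    0.74  1.72]
radius 0.2138753759298308 ang 138.60363330045922
6.0 [-16.  16.  -0.]
12.0 [-29.  34.  -0.]
18.0 [-41.  53.  -0.]
24.0 [-51.  73.  -0.]
30.0 [-59.  94.  -0.]
36.0 [-64. 116.  -0.]
42.0 [-67. 138.  -0.]
48.0 [-68. 160.  -0.]
54.0 [-66. 183.  -0.]
60.0 [-62. 205.  -0.]
66.0 [-56. 226.  -0.]
72.0 [-48. 247.  -0.]
78.0 [-37. 267.   0.]
84.0 [-25. 285.   0.]
90.0 [-10. 302.   0.]
```

Emit:
move_arm(
  commands="-16 16 0 0 0 0 -1;-29 34 0 0 0 0 -1;-41 53 0 0 0 0 -1;-51 73 0 0 0 0 -1;-59 94 0 0 0 0 -1",
)

```text
t: 18.45
tcp_pos: [0.4213, 0.1355, 0.0683]
tool_rot: [0.999, 0.048, -0.002, -0.001]
force: [-5.1, 2.8, 12.2]
finger_gap: 0.232
gripper_force: 41.3
```

```bash
python3 arc.py .637 .0926 6 12 18 24 30 36 42 48 54 60
```

```text
t 18.45 tcp [0.4213 0.1355 0.0683] yaw 5.5 gap 0.232 F [-5.1  2.8 12.2] g 41.3 q [0.06 0.54 2.   0.   0.6  1.53]
radius 0.2198741328055732 ang 168.75137188863079
6.0 [-5. 22. -0.]
12.0 [-9. 45. -0.]
18.0 [-9. 68. -0.]
24.0 [-8. 91. -0.]
30.0 [ -4. 114.  -0.]
36.0 [  3. 136.  -0.]
42.0 [ 12. 157.  -0.]
48.0 [ 23. 177.  -0.]
54.0 [ 35. 196.  -0.]
60.0 [ 50. 214.  -1.]
```

Emit:
move_arm(
  commands="-4 22 0 0 0 0 -1;-6 45 0 0 0 0 -1;-6 68 0 0 0 0 -1;-5 91 0 0 0 0 -1;-1 114 0 0 0 0 -1",
)

```text
t: 19.08
tcp_pos: [0.4321, 0.0214, 0.068]
tool_rot: [0.999, 0.048, -0.002, -0.0]
force: [-3.3, 1.7, 7.2]
finger_gap: 0.231
gripper_force: 41.7
```

Emit:
move_arm(
  commands="7 22 0 0 0 0 -1;16 43 0 0 0 0 -1;27 63 0 0 0 0 -1;39 82 0 0 0 0 -1;52 98 0 0 0 0 -1",
)

```text
t: 19.7
tcp_pos: [0.498, -0.0708, 0.0681]
tool_rot: [0.999, 0.046, 0.002, -0.001]
force: [-16.1, 37.7, 19.8]
finger_gap: 0.231
gripper_force: 43.9
```

```bash
python3 arc.py .637 .0926 3 6
```

```text
t 19.7 tcp [ 0.498  -0.0708  0.0681] yaw 5.3 gap 0.231 F [-16.1  37.7  19.8] g 43.9 q [-0.37  0.59  1.86  0.    0.69  1.11]
radius 0.21448459693367214 ang -130.3874921013019
3.0 [8. 8. 0.]
6.0 [16. 15.  0.]
```

Emit:
move_arm(
  commands="0 -3 0 0 0 0 0.3;0 -3 0 0 0 0 0.3;0 -3 -30 0 0 0 0.3;0 -3 -80 0 0 0 0.3;0 -3 -130 0 0 0 0.3",
)

```text
t: 20.32
tcp_pos: [0.4948, -0.0679, 0.1982]
tool_rot: [0.999, 0.048, -0.0, -0.0]
force: [0.8, -0.5, -0.2]
finger_gap: 0.648
gripper_force: 0.0
```

Emit:
move_arm(
  commands="-15 -50 -20 0 0 0 0.3;-30 -100 -40 0 0 0 0.3;-50 -150 -50 0 0 0 0.3;-50 -170 -50 0 0 0 0.3;-50 -170 -50 0 0 0 0.3",
)

```text
t: 20.95
tcp_pos: [0.4286, 0.0975, 0.2473]
tool_rot: [0.999, 0.049, 0.0, 0.0]
force: [1.1, 0.4, 0.3]
finger_gap: 0.648
gripper_force: 0.0
```

```bash
python3 -c "
from h import *
state()
w=snapshot('wrist');s=snapshot('side')
cv2.imwrite('pics/w8.png',np.hstack([w['image'],cv2.resize(s['image'][120:320,210:330],(240,420))])[:,:,::-1])"
```

```text
t 20.95 tcp [0.4286 0.0975 0.2473] yaw 5.7 gap 0.648 F [1.1 0.4 0.3] g 0.0 q [-0.03  0.22  1.82 -0.    1.1   1.44]
```

View pics/w8.png

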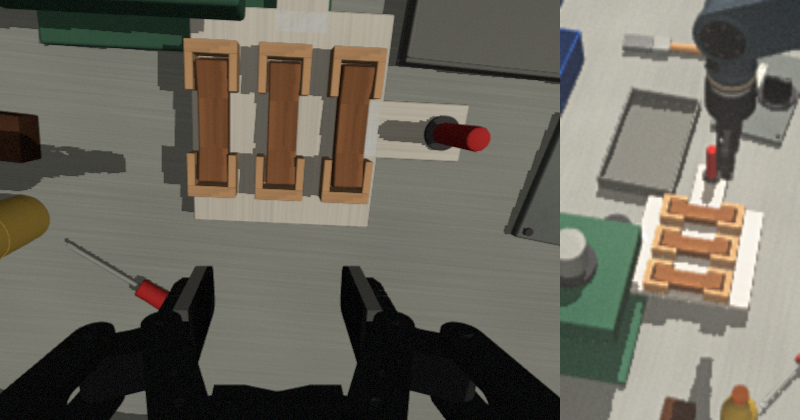

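Three pulls are visible in the moulds, at about (212,122), (283,122) and (352,128). The post is at (470,138).

```bash
cat >> h.py <<'E'
def pulls(w,z=.05,roi=None,amin=1500):
    hsv=cv2.cvtColor(w["image"],cv2.COLOR_RGB2HSV); m=cv2.inRange(hsv,np.array((4,110,50)),np.array((14,255,170)))
    m=cv2.morphologyEx(m,cv2.MORPH_OPEN,np.ones((5,5)))
    for c in cv2.findContours(m,cv2.RETR_EXTERNAL,cv2.CHAIN_APPROX_NONE)[0]:
        if cv2.contourArea(c)<amin: continue
        p=plane(w,c[:,0],z)[:,:2]; (cx,cy),(a,b),an=cv2.minAreaRect((p*1000).astype(np.float32))
        if a<b: an+=90
        print(cv2.minAreaRect(c)[0],"centre mm",round(cx,1),round(cy,1),"size",round(a,1),round(b,1),"yaw",round((an+90)%180-90,1))
E
python3 -c "
from h import *
w=snapshot('wrist'); hsv=cv2.cvtColor(w['image'],cv2.COLOR_RGB2HSV)
for u in [(212,122),(190,122),(283,122),(352,128),(212,45),(228,175)]: print(u,hsv[u[1],u[0]])
pulls(w)
print(plane(w,[(212,122),(283,122),(352,128)],.05).round(4))
for st,c,_ in blobs(w,(0,150,60),(6,255,255),200): print(st,c,plane(w,[(478,139)],.105))
"
```

```text
(212, 122) [ 13 153 100]
(190, 122) [21 25 70]
(283, 122) [ 13 148 102]
(352, 128) [ 12 156 100]
(212, 45) [ 15 121 154]
(228, 175) [ 15 121 164]
(350.65826416015625, 126.17609405517578) centre mm 489.4 27.5 size 120.4 31.6 yaw 3.5
(281.00323486328125, 123.88580322265625) centre mm 484.9 98.0 size 120.7 30.9 yaw 3.6
(210.74264526367188, 120.99305725097656) centre mm 481.1 167.8 size 119.9 32.6 yaw 3.3
[[0.4831 0.1666 0.05  ]
 [0.4899 0.0959 0.05  ]
 [0.4908 0.0262 0.05  ]]
[464, 127, 24, 25, 447] [475.7, 139.0] [[ 0.49423569 -0.07163187  0.105     ]]
[134, 281, 34, 30, 549] [150.4, 294.7] [[ 0.49423569 -0.07163187  0.105     ]]
```

```bash
python3 -c "
from h import *
goto((.4885,.0275,.12),3.5)"
```

```text
shift [ 52.1  73.4 127. ] turn [0. 0. 2.]
```

Emit:
move_arm(
  commands="20 30 35 0 0 2 0.2;40 55 70 0 0 2 0.2;52 73 105 0 0 2 0.2;52 73 127 0 0 2 0.2;52 73 127 0 0 2 0.2",
)

```text
t: 21.72
tcp_pos: [0.4869, 0.0275, 0.1182]
tool_rot: [1.0, 0.029, -0.003, -0.0]
force: [-0.4, 0.2, 0.4]
finger_gap: 0.6
gripper_force: 0.0
```

```bash
python3 -c "
from h import *
state();w=snapshot('wrist');pulls(w);goto((.4885,.0275,.029),3.5)"
```

```text
t 21.73 tcp [0.4869 0.0275 0.1182] yaw 3.3 gap 0.6 F [-0.4  0.2  0.4] g 0.0 q [-0.17  0.49  1.85 -0.    0.81  1.34]
(77.22247314453125, 208.35067749023438) centre mm 481.4 166.0 size 123.2 42.4 yaw 3.6
(276.0, 208.5) centre mm 489.4 28.5 size 124.6 30.7 yaw 3.6
(176.8348846435547, 206.88613891601562) centre mm 485.7 97.7 size 123.7 35.4 yaw 3.4
shift [ 0.9  0.3 90.4] turn [-0.   0.1 -0.1]
```

Well centred. Descend in two steps, then close.

Emit:
move_arm(
  commands="1 0 25 0 0 0 0.2;1 0 50 0 0 0 0.2;1 0 70 0 0 0 0.2;1 0 82 0 0 0 0.2;1 0 88 0 0 0 0.2",
)

```text
t: 22.4
tcp_pos: [0.4897, 0.0286, 0.0323]
tool_rot: [1.0, 0.03, 0.001, 0.0]
force: [0.2, 1.0, -0.2]
finger_gap: 0.601
gripper_force: 0.0
```

Emit:
move_arm(
  commands="0 0 0 0 0 0 0.2;0 0 0 0 0 0 -1;0 0 0 0 0 0 -1;0 0 0 0 0 0 -1;0 0 0 0 0 0 -1",
  grip_force=45,
)

```text
t: 23.02
tcp_pos: [0.4892, 0.0287, 0.0322]
tool_rot: [1.0, 0.03, 0.0, 0.0]
force: [-0.7, 0.7, 0.4]
finger_gap: 0.001
gripper_force: 0.0
```

Emit:
move_arm(
  commands="0 0 0 0 0 0 0.2;0 0 0 0 0 0 0.2;0 0 0 0 0 0 0.2;0 0 3 0 0 0 0.2;0 0 5 0 0 0 0.2",
)

```text
t: 23.65
tcp_pos: [0.489, 0.0288, 0.0268]
tool_rot: [1.0, 0.03, -0.0, -0.0]
force: [0.2, -0.5, -0.2]
finger_gap: 0.601
gripper_force: 0.0
```

```bash
python3 -c "
from h import *
state();w=snapshot('wrist');pulls(w)
s=snapshot('side');a=snapshot('scene')
A=w['image'][90:400,130:430]
t=telemetry.sense()['tcp_pos']
def cr(s,h):
    u=proj(s,[t])[0]; print('tcp px in crop',u); u=u.astype(int); return cv2.resize(s['image'][u[1]-40:u[1]+20,u[0]-30:u[0]+30],(310,310),interpolation=cv2.INTER_CUBIC)
cv2.imwrite('pics/w9.png',cv2.convertScaleAbs(np.hstack([cv2.resize(A,(300,310)),cr(s,0)])[:,:,::-1],alpha=1.7))"
```

```text
t 23.65 tcp [0.489  0.0288 0.0268] yaw 3.5 gap 0.601 F [ 0.2 -0.5 -0.2] g 0.0 q [-0.17  0.66  1.91  0.    0.58  1.34]
(278.5, 265.0) centre mm 489.7 28.3 size 124.0 30.9 yaw 3.5
(122.44135284423828, 231.50457763671875) centre mm 503.6 96.9 size 89.0 37.3 yaw 6.9
tcp px in crop [280.65410491 223.94732365]
```

View pics/w9.png

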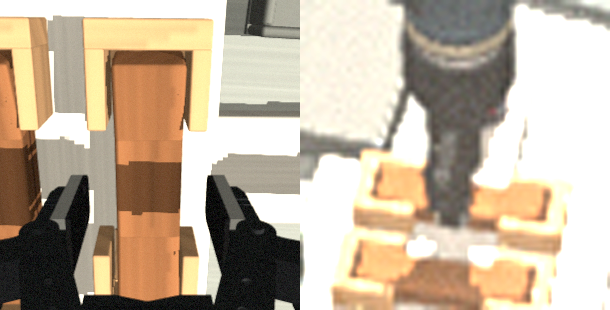

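The fingers straddle the pull with no contact, so they seem to reach less far than I assumed. I'll go lower in small steps and watch the force.

Emit:
move_arm(
  commands="0 0 1 0 0 0 0.2;0 0 2 0 0 0 0.2;0 0 3 0 0 0 0.2;0 0 4 0 0 0 0.2;0 0 5 0 0 0 0.2",
)

```text
t: 24.42
tcp_pos: [0.4891, 0.0287, 0.022]
tool_rot: [1.0, 0.03, -0.0, -0.0]
force: [0.1, 1.4, 0.5]
finger_gap: 0.601
gripper_force: 0.0
```

Emit:
move_arm(
  commands="0 0 0 0 0 0 -1;0 0 0 0 0 0 -1;0 0 0 0 0 0 -1;0 0 0 0 0 0 -1;0 0 0 0 0 0 -1",
)

```text
t: 25.05
tcp_pos: [0.4891, 0.0287, 0.0223]
tool_rot: [1.0, 0.03, 0.0, 0.0]
force: [-0.9, -0.0, 4.9]
finger_gap: 0.319
gripper_force: 44.5
```

Emit:
move_arm(
  commands="0 0 0 0 0 0 -1;0 0 -5 0 0 0 -1;0 0 -10 0 0 0 -1;0 0 -20 0 0 0 -1;0 0 -30 0 0 0 -1",
  grip_force=70,
)

```text
t: 25.68
tcp_pos: [0.4892, 0.0287, 0.0527]
tool_rot: [1.0, 0.03, 0.0, -0.0]
force: [0.9, 0.0, -1.6]
finger_gap: 0.304
gripper_force: 69.0
```

```bash
python3 -c "
from h import *
state();w=snapshot('wrist');pulls(w,.08)"
```

```text
t 25.68 tcp [0.4892 0.0287 0.0527] yaw 3.5 gap 0.304 F [ 0.9  0.  -1.6] g 69.0 q [-0.17  0.61  1.9   0.    0.64  1.34]
(277.0, 265.5) centre mm 491.7 28.9 size 120.1 31.2 yaw 3.7
(144.03384399414062, 229.05465698242188) centre mm 508.4 86.4 size 84.7 30.6 yaw 4.9
(26.0, 247.0) centre mm 493.0 137.2 size 24.0 107.4 yaw -9.5
```

```bash
python3 -c "
from h import *
goto((.60,-.13,.19),1)"
```

```text
shift [ 100.5  165.1 -135.9] turn [ 0.  -0.1  2.5]
```

Emit:
move_arm(
  commands="0 0 -50 0 0 0 -1;0 0 -100 0 0 0 -1;30 30 -136 0 0 0 -1;60 70 -136 0 0 0 -1;80 110 -136 0 0 1 -1",
)

```text
t: 26.35
tcp_pos: [0.5773, -0.0773, 0.1895]
tool_rot: [1.0, 0.022, 0.001, 0.0]
force: [0.6, 0.7, -2.8]
finger_gap: 0.303
gripper_force: 69.4
```

Emit:
move_arm(
  commands="10 30 0 0 0 1 -1;20 55 0 0 0 1 -1;20 55 0 0 0 1 -1;20 55 0 0 0 1 -1;20 55 0 0 0 1 -1",
)

```text
t: 26.98
tcp_pos: [0.5973, -0.129, 0.1881]
tool_rot: [1.0, 0.013, -0.0, -0.0]
force: [-0.0, 0.5, -1.3]
finger_gap: 0.303
gripper_force: 69.4
```

```bash
cat >> h.py <<'E'
def tray(s):
    "tray rim by its darker walls/floor: outline on z=.03 of dark grey pixels near the expected place"
    v=cv2.cvtColor(s["image"],cv2.COLOR_RGB2HSV); g=v[...,1]<60
    T=np.array([.629,-.131]); h=.19
    poly=proj(s,[[T[0]+a*h,T[1]+b*h*1.1,.03] for a,b in((-1,-1),(1,-1),(1,1),(-1,1))]).astype(np.int32)
    roi=cv2.fillConvexPoly(np.zeros(g.shape,np.uint8),poly,1)
    return v,roi
E
python3 -c "
from h import *
state()
for n in('scene','side'):
    s=snapshot(n); v,roi=tray(s)
    for x0,y0 in[(.629,-.131),(.629,-.2),(.629,-.06),(.52,-.2),(.75,-.1),(.75,-.2)]:
        u=proj(s,[[x0,y0,.005]])[0].astype(int); print(n,x0,y0,u,v[u[1],u[0]])
"
```

```text
t 26.98 tcp [ 0.5973 -0.129   0.1881] yaw 1.5 gap 0.303 F [-0.   0.5 -1.3] g 69.4 q [-0.4   0.53  1.49  0.    1.13  1.15]
scene 0.629 -0.131 [224 225] [ 22  21 133]
scene 0.629 -0.2 [213 214] [ 23  23 133]
scene 0.629 -0.06 [236 236] [ 22  21 133]
scene 0.52 -0.2 [239 202] [ 22  21 136]
scene 0.75 -0.1 [198 246] [ 25  18 187]
scene 0.75 -0.2 [182 229] [ 24  19 192]
side 0.629 -0.131 [255 189] [ 24  26 149]
side 0.629 -0.2 [260 177] [ 24  24 150]
side 0.629 -0.06 [251 203] [ 22  25 151]
side 0.52 -0.2 [286 182] [ 21  22 114]
side 0.75 -0.1 [224 190] [ 23  23 191]
side 0.75 -0.2 [232 172] [ 22  20 191]
```

```bash
cat >> h.py <<'E'
def tray(s,lo,hi,seed):
    "tray frame from its floor blob: far edges lie at z=.005, near edges are cut by the inner rim at z=.03"
    v=cv2.medianBlur(cv2.cvtColor(s["image"],cv2.COLOR_RGB2HSV)[...,2],3)
    n,l=cv2.connectedComponents(cv2.inRange(v,lo,hi),connectivity=4)
    u=proj(s,[[*seed,.005]])[0].astype(int); m=(l==l[u[1],u[0]]).astype(np.uint8)
    c=max(cv2.findContours(m,cv2.RETR_EXTERNAL,cv2.CHAIN_APPROX_NONE)[0],key=cv2.contourArea)
    out={}
    for z in(.005,.03):
        p=plane(s,c[:,0],z)[:,:2]; r=cv2.minAreaRect((p*1000).astype(np.float32)); out[z]=r
        print(cv2.contourArea(c),z,"rect",np.round(r[0],1),np.round(r[1],1),round(r[2],1),"x",(np.percentile(p[:,0],[3,97])*1000).round(1),"y",(np.percentile(p[:,1],[3,97])*1000).round(1))
E
python3 -c "
from h import *
for n,lo,hi in(('scene',124,145),('side',138,162)):
    s=snapshot(n); 
    for sd in((.629,-.131),(.66,-.17)): print(n,sd); tray(s,lo,hi,sd)
w=snapshot('wrist'); v=cv2.cvtColor(w['image'],cv2.COLOR_RGB2HSV)[...,2]
for y in (-.26,-.25,-.24,-.2,-.16,-.1,-.06,-.03,-.02,-.01,0): 
    u=proj(w,[[.66,y,.005]])[0].astype(int); print(y,u, v[u[1],u[0]] if 0<=u[0]<560 and 0<=u[1]<420 else None)
"
```

```text
scene (0.629, -0.131)
1324.0 0.005 rect [ 630.  -137.8] [127.1 187.5] 0.2 x [566.7 691.5] y [-230.2  -44.5]
1324.0 0.03 rect [ 644.3 -113.4] [123.8 182.6] 0.2 x [582.7 704.2] y [-203.4  -22.5]
scene (0.66, -0.17)
1324.0 0.005 rect [ 630.  -137.8] [127.1 187.5] 0.2 x [566.7 691.5] y [-230.2  -44.5]
1324.0 0.03 rect [ 644.3 -113.4] [123.8 182.6] 0.2 x [582.7 704.2] y [-203.4  -22.5]
side (0.629, -0.131)
1154.0 0.005 rect [ 634.2 -135.7] [136.5 196.2] 0.3 x [567.1 701.3] y [-232.3  -38.2]
1154.0 0.03 rect [ 627.2 -114.6] [133.9 192.4] 0.3 x [561.3 693. ] y [-209.4  -19. ]
side (0.66, -0.17)
1154.0 0.005 rect [ 634.2 -135.7] [136.5 196.2] 0.3 x [567.1 701.3] y [-232.3  -38.2]
1154.0 0.03 rect [ 627.2 -114.6] [133.9 192.4] 0.3 x [561.3 693. ] y [-209.4  -19. ]
-0.26 [414 124] 37
-0.25 [403 123] 61
-0.24 [393 123] 64
-0.2 [352 122] 117
-0.16 [310 121] 112
-0.1 [248 119] 111
-0.06 [206 118] 113
-0.03 [175 117] 111
-0.02 [164 117] 73
-0.01 [154 117] 80
0 [143 116] 81
```

```bash
python3 -c "
from h import *
w=snapshot('wrist'); v=cv2.medianBlur(cv2.cvtColor(w['image'],cv2.COLOR_RGB2HSV)[...,2],3).astype(int)
def prof(a,b,n):
    u=proj(w,np.linspace(a,b,n)).round().astype(int)
    print([ (int(v[y,x]) if 0<=x<560 and 0<=y<420 else -1) for x,y in u])
for x in(.64,.68): prof([x,-.27,.005],[x,-.21,.005],31); prof([x,-.05,.005],[x,.03,.005],41)
for y in(-.2,-.05): prof([.67,y,.005],[.73,y,.005],31); prof([.53,y,.005],[.59,y,.005],31)
print(w['pose'][:3,3])"
```

```text
[153, 141, 117, 82, 36, 35, 31, 31, 46, 62, 61, 62, 62, 61, 61, 62, 62, 62, 63, 115, 116, 116, 114, 114, 115, 115, 115, 115, 115, 115, 115]
[111, 112, 111, 111, 111, 111, 111, 111, 111, 110, 111, 111, 110, 110, 78, 72, 72, 73, 114, 108, 81, 84, 86, 85, 85, 84, 85, 153, 155, 155, 130, 85, 86, 83, 83, 83, 83, 85, 85, 86, 85]
[155, 140, 120, 90, 41, 34, 33, 33, 38, 61, 63, 63, 63, 62, 62, 63, 63, 63, 64, 116, 117, 117, 118, 117, 117, 117, 116, 116, 117, 117, 117]
[113, 112, 112, 112, 113, 112, 113, 112, 112, 112, 113, 112, 112, 111, 77, 72, 73, 73, 112, 113, 82, 85, 85, 85, 85, 85, 84, 134, 155, 155, 156, 156, 155, 155, 156, 155, 156, 156, 156, 156, 157]
[116, 116, 116, 117, 117, 116, 116, 116, 117, 117, 117, 117, 116, 115, 117, 117, 117, 107, 34, 96, 111, 117, 157, 155, 155, 156, 157, 155, 154, 158, 154]
[155, 157, 154, 154, 154, 153, 154, 154, 154, 156, 149, 111, 111, 92, 46, 45, 43, 60, 111, 112, 111, 112, 111, 112, 112, 111, 111, 111, 111, 112, 111]
[112, 112, 111, 111, 112, 113, 112, 112, 112, 113, 113, 113, 113, 113, 112, 112, 112, 57, 37, 107, 110, 118, 155, 151, 152, 154, 155, 155, 153, 153, 154]
[154, 156, 152, 150, 150, 150, 152, 152, 153, 152, 141, 107, 108, 49, 44, 44, 44, 97, 110, 110, 110, 109, 109, 109, 109, 110, 109, 110, 110, 110, 110]
[ 0.67374313 -0.12738224  0.35565524]
```

```bash
python3 -c "
from h import *
goto((.634,-.206,.05),0.5)"
```

```text
shift [ 34.   77.1 138.2] turn [ 0. -0.  1.]
```

Emit:
move_arm(
  commands="17 38 20 0 0 1 -1;34 77 60 0 0 1 -1;34 77 100 0 0 1 -1;34 77 120 0 0 1 -1;34 77 138 0 0 1 -1",
)

```text
t: 27.9
tcp_pos: [0.6342, -0.206, 0.0495]
tool_rot: [1.0, 0.004, 0.0, 0.0]
force: [-0.5, -0.0, -2.2]
finger_gap: 0.302
gripper_force: 69.4
```

Emit:
move_arm(
  commands="0 0 15 0 0 0 -1;0 0 30 0 0 0 -1;0 0 40 0 0 0 -1;0 0 47 0 0 0 -1;0 0 49 0 0 0 -1",
)

```text
t: 28.52
tcp_pos: [0.6339, -0.2063, 0.0008]
tool_rot: [1.0, 0.004, -0.0, -0.0]
force: [0.4, -0.6, -1.2]
finger_gap: 0.307
gripper_force: 69.4
```

```bash
python3 -c "
from h import *
state();w=snapshot('wrist');pulls(w,.03)"
```

```text
t 28.52 tcp [ 0.6339 -0.2063  0.0008] yaw 0.5 gap 0.307 F [ 0.4 -0.6 -1.2] g 69.4 q [-0.48  0.84  1.45  0.    0.85  1.08]
(276.5, 266.5) centre mm 637.1 -205.8 size 118.7 29.5 yaw 0.6
```

Emit:
move_arm(
  commands="0 0 3 0 0 0 -1;0 0 3 0 0 0 -1;0 0 3 0 0 0 -0.15;0 0 3 0 0 0 -0.15;0 0 3 0 0 0 -0.15",
)

```text
t: 29.2
tcp_pos: [0.6342, -0.2065, -0.0016]
tool_rot: [1.0, 0.004, 0.0, 0.0]
force: [-1.1, -0.3, -0.3]
finger_gap: 0.425
gripper_force: 0.0
```

Emit:
move_arm(
  commands="0 0 -15 0 0 0 -0.15;0 0 -50 0 0 0 -0.15;0 0 -100 0 0 0 0.2;0 0 -150 0 0 0 0.2;0 0 -180 0 0 0 0.2",
)

```text
t: 29.82
tcp_pos: [0.6353, -0.207, 0.1827]
tool_rot: [1.0, 0.004, 0.003, 0.001]
force: [0.1, 0.1, 0.2]
finger_gap: 0.6
gripper_force: 0.0
```

```bash
python3 -c "
from h import *
state();w=snapshot('wrist');pulls(w,.025);goto((.485,.098,.19),3.5)"
```

```text
t 29.82 tcp [ 0.6353 -0.207   0.1827] yaw 0.5 gap 0.6 F [0.1 0.1 0.2] g 0.0 q [-0.48  0.61  1.34  0.    1.18  1.08]
(276.0, 189.0) centre mm 633.6 -206.2 size 121.9 29.8 yaw 0.5
shift [-149.6 -307.2   -6.9] turn [ 0.3 -0.6 -3. ]
```

Emit:
move_arm(
  commands="-25 -55 -7 0 0 0 0.2;-55 -110 -7 0 0 -1 0.2;-85 -170 -7 0 0 -2 0.2;-115 -230 -7 0 0 -3 0.2;-145 -285 -7 0 0 -3 0.2",
)

```text
t: 30.5
tcp_pos: [0.4904, 0.0707, 0.1859]
tool_rot: [1.0, 0.03, 0.001, -0.0]
force: [0.6, 1.1, -0.3]
finger_gap: 0.599
gripper_force: 0.0
```

Emit:
move_arm(
  commands="-5 -22 10 0 0 0 0.2;-5 -22 40 0 0 0 0.2;-5 -22 75 0 0 0 0.2;-5 -22 75 0 0 0 0.2;-5 -22 75 0 0 0 0.2",
)

```text
t: 31.12
tcp_pos: [0.4857, 0.0907, 0.1112]
tool_rot: [1.0, 0.03, 0.001, 0.0]
force: [0.4, 0.5, 0.1]
finger_gap: 0.595
gripper_force: 0.0
```

```bash
python3 -c "
from h import *
state();w=snapshot('wrist');pulls(w);goto((.4855,.098,.021),3.5)"
```

```text
t 31.12 tcp [0.4857 0.0907 0.1112] yaw 3.5 gap 0.595 F [0.4 0.5 0.1] g 0.0 q [-0.04  0.5   1.85  0.    0.79  1.47]
(265.5, 215.5) centre mm 485.3 98.4 size 123.6 30.3 yaw 3.2
(164.75228881835938, 214.06353759765625) centre mm 481.1 167.2 size 123.6 36.1 yaw 3.3
shift [-0.3 -7.4 90.4] turn [ 0.  -0.2 -0. ]
```

Emit:
move_arm(
  commands="0 -8 20 0 0 0 0.2;0 -8 45 0 0 0 0.2;0 -8 70 0 0 0 0.2;0 -8 84 0 0 0 0.2;0 -8 90 0 0 0 0.2",
)

```text
t: 31.8
tcp_pos: [0.485, 0.0986, 0.0202]
tool_rot: [1.0, 0.03, 0.0, 0.0]
force: [-0.5, -0.4, -0.2]
finger_gap: 0.597
gripper_force: 0.0
```

Emit:
move_arm(
  commands="0 0 0 0 0 0 0.2;0 0 0 0 0 0 -1;0 0 0 0 0 0 -1;0 0 0 0 0 0 -1;0 0 0 0 0 0 -1",
  grip_force=70,
)

```text
t: 32.42
tcp_pos: [0.485, 0.0988, 0.0212]
tool_rot: [1.0, 0.03, 0.001, 0.0]
force: [-0.2, -0.7, 5.6]
finger_gap: 0.313
gripper_force: 68.7
```

Emit:
move_arm(
  commands="0 0 0 0 0 0 -1;0 0 -5 0 0 0 -1;0 0 -15 0 0 0 -1;0 0 -30 0 0 0 -1;0 0 -60 0 0 0 -1",
)

```text
t: 33.05
tcp_pos: [0.4836, 0.0987, 0.0807]
tool_rot: [1.0, 0.03, -0.001, -0.0]
force: [-0.3, -0.3, -0.2]
finger_gap: 0.312
gripper_force: 69.0
```

```bash
python3 -c "
from h import *
state();w=snapshot('wrist');pulls(w,.11);goto((.634,-.138,.19),.5)"
```

```text
t 33.05 tcp [0.4836 0.0987 0.0807] yaw 3.5 gap 0.312 F [-0.3 -0.3 -0.2] g 69.0 q [-0.03  0.56  1.87  0.    0.72  1.48]
(277.5, 265.5) centre mm 487.3 99.0 size 118.5 31.0 yaw 3.5
(154.69642639160156, 226.39697265625) centre mm 505.0 150.1 size 86.0 22.9 yaw 3.7
shift [ 133.6  245.5 -104.8] turn [ 0.  -0.3  3. ]
```

Emit:
move_arm(
  commands="10 10 -50 0 0 0 -1;30 50 -100 0 0 0 -1;60 100 -105 0 0 1 -1;85 150 -105 0 0 2 -1;110 200 -105 0 0 3 -1",
)

```text
t: 33.72
tcp_pos: [0.607, -0.0957, 0.1863]
tool_rot: [1.0, 0.004, 0.001, 0.0]
force: [0.6, 0.7, -0.3]
finger_gap: 0.313
gripper_force: 69.4
```

Emit:
move_arm(
  commands="12 25 0 0 0 0 -1;24 46 0 0 0 0 -1;24 46 0 0 0 0 -1;24 46 0 0 0 0 -1;24 46 0 0 0 0 -1",
)

```text
t: 34.35
tcp_pos: [0.63, -0.1387, 0.1853]
tool_rot: [1.0, 0.005, -0.0, -0.0]
force: [0.6, 1.2, -0.3]
finger_gap: 0.311
gripper_force: 69.4
```

```bash
cat >> h.py <<'E'
def prof(w,a,b,n):
    v=cv2.medianBlur(cv2.cvtColor(w["image"],cv2.COLOR_RGB2HSV)[...,2],3).astype(int)
    u=proj(w,np.linspace(a,b,n)).round().astype(int)
    print([ (int(v[y,x]) if 0<=x<560 and 0<=y<420 else -1) for x,y in u])
def traycheck(w):
    prof(w,[.68,-.27,.005],[.68,-.23,.005],21); prof(w,[.68,-.04,.005],[.68,0,.005],21)
    y=-.17; prof(w,[.68,y,.005],[.72,y,.005],21); prof(w,[.55,y,.005],[.59,y,.005],21)
E
python3 -c "
from h import *
state();w=snapshot('wrist');traycheck(w);pulls(w,.025);goto((.634,-.138,.04),.5)"
```

```text
t 34.35 tcp [ 0.63   -0.1387  0.1853] yaw 0.5 gap 0.311 F [ 0.6  1.2 -0.3] g 69.4 q [-0.39  0.58  1.4   0.    1.16  1.17]
[154, 151, 129, 111, 60, 35, 34, 34, 34, 61, 62, 61, 62, 61, 61, 61, 61, 61, 62, 115, 115]
[110, 110, 110, 110, 110, 110, 110, 110, 110, 90, 71, 72, 73, 105, 95, 67, 82, 83, 83, 85, 84]
[114, 114, 113, 113, 111, 113, 113, 113, 115, 115, 114, 115, 103, 97, 110, 130, 152, 157, 154, 156, 157]
[133, 133, 134, 132, 132, 132, 133, 133, 133, 133, 134, 133, 132, 130, 153, 154, 153, 153, 152, 152, 152]
(277.5, 266.0) centre mm 533.9 -139.7 size 280.0 72.3 yaw 0.5
(348.8299865722656, 181.486572265625) centre mm 634.6 -206.4 size 120.5 31.5 yaw 0.3
shift [  4.   -0.7 145.3] turn [-0.  0.  0.]
```

Emit:
move_arm(
  commands="4 0 40 0 0 0 -1;4 0 80 0 0 0 -1;4 0 115 0 0 0 -1;4 0 140 0 0 0 -1;4 0 160 0 0 0 -1",
)

```text
t: 35.02
tcp_pos: [0.6343, -0.1391, 0.024]
tool_rot: [1.0, 0.005, -0.0, -0.0]
force: [0.3, -0.1, -1.0]
finger_gap: 0.316
gripper_force: 69.4
```

Emit:
move_arm(
  commands="0 0 12 0 0 0 -1;0 0 20 0 0 0 -1;0 0 27 0 0 0 -1;0 0 27 0 0 0 -1;0 0 27 0 0 0 -0.15",
)

```text
t: 35.65
tcp_pos: [0.6352, -0.1402, -0.0013]
tool_rot: [1.0, 0.004, 0.001, 0.0]
force: [0.2, 0.1, 0.1]
finger_gap: 0.427
gripper_force: 0.0
```

Emit:
move_arm(
  commands="0 0 0 0 0 0 -0.15;0 0 0 0 0 0 -0.15;0 0 -15 0 0 0 -0.15;0 0 -60 0 0 0 -0.15;0 0 -120 0 0 0 0.2",
)

```text
t: 36.28
tcp_pos: [0.6337, -0.1396, 0.1188]
tool_rot: [1.0, 0.004, -0.001, -0.001]
force: [0.3, -0.9, -0.5]
finger_gap: 0.598
gripper_force: 0.0
```

```bash
python3 -c "
from h import *
state();w=snapshot('wrist');pulls(w,.025);goto((.4812,.1675,.19),3.5)"
```

```text
t 36.27 tcp [ 0.6337 -0.1396  0.1188] yaw 0.5 gap 0.598 F [ 0.3 -0.9 -0.5] g 0.0 q [-0.39  0.66  1.44  0.    1.04  1.17]
(366.5025329589844, 204.9644775390625) centre mm 631.7 -207.7 size 127.2 33.3 yaw 1.2
(278.0, 204.5) centre mm 632.3 -140.0 size 127.4 30.6 yaw 0.5
shift [-154.8 -310.2  -64.9] turn [ 0.3 -0.8 -3. ]
```

Emit:
move_arm(
  commands="-10 -20 -40 0 0 0 0.2;-40 -75 -65 0 0 -1 0.2;-70 -130 -65 0 0 -2 0.2;-100 -190 -65 0 0 -3 0.2;-130 -245 -65 0 0 -3 0.2",
)

```text
t: 36.95
tcp_pos: [0.5067, 0.0971, 0.1844]
tool_rot: [1.0, 0.03, 0.001, -0.0]
force: [0.2, -0.8, -0.2]
finger_gap: 0.6
gripper_force: 0.0
```

Emit:
move_arm(
  commands="-15 -35 10 0 0 0 0.2;-21 -67 30 0 0 0 0.2;-21 -67 70 0 0 0 0.2;-21 -67 70 0 0 0 0.2;-21 -67 70 0 0 0 0.2",
)

```text
t: 37.58
tcp_pos: [0.4832, 0.1611, 0.1143]
tool_rot: [1.0, 0.03, 0.001, -0.0]
force: [0.5, 1.1, 0.7]
finger_gap: 0.602
gripper_force: 0.0
```

```bash
python3 -c "
from h import *
state();w=snapshot('wrist');pulls(w);goto((.4812,.1675,.021),3.5)"
```

```text
t 37.58 tcp [0.4832 0.1611 0.1143] yaw 3.5 gap 0.602 F [0.5 1.1 0.7] g 0.0 q [ 0.1   0.51  1.81 -0.    0.82  1.61]
(266.0, 216.5) centre mm 481.2 168.2 size 124.0 30.4 yaw 3.4
shift [-2.3 -6.6 93.6] turn [-0.  -0.2 -0.1]
```

Emit:
move_arm(
  commands="-2 -7 20 0 0 0 0.2;-2 -7 45 0 0 0 0.2;-2 -7 70 0 0 0 0.2;-2 -7 86 0 0 0 0.2;-2 -7 93 0 0 0 0.2",
)

```text
t: 38.25
tcp_pos: [0.4804, 0.1678, 0.0201]
tool_rot: [1.0, 0.03, 0.0, -0.0]
force: [0.7, 0.0, 0.3]
finger_gap: 0.598
gripper_force: 0.0
```

Emit:
move_arm(
  commands="0 0 0 0 0 0 0.2;0 0 0 0 0 0 -1;0 0 0 0 0 0 -1;0 0 0 0 0 0 -1;0 0 0 0 0 0 -1",
  grip_force=70,
)

```text
t: 38.88
tcp_pos: [0.4804, 0.1682, 0.0212]
tool_rot: [1.0, 0.03, 0.001, -0.0]
force: [-0.3, -1.1, 6.4]
finger_gap: 0.313
gripper_force: 68.8
```

Emit:
move_arm(
  commands="0 0 0 0 0 0 -1;0 0 -5 0 0 0 -1;0 0 -15 0 0 0 -1;0 0 -30 0 0 0 -1;0 0 -60 0 0 0 -1",
)

```text
t: 39.5
tcp_pos: [0.4788, 0.168, 0.0806]
tool_rot: [1.0, 0.03, -0.001, 0.0]
force: [0.6, -0.4, -1.1]
finger_gap: 0.316
gripper_force: 69.1
```

```bash
python3 -c "
from h import *
state();w=snapshot('wrist');pulls(w,.11);goto((.634,-.070,.19),.5)"
```

```text
t 39.5 tcp [0.4788 0.168  0.0806] yaw 3.5 gap 0.316 F [ 0.6 -0.4 -1.1] g 69.1 q [0.12 0.57 1.84 0.   0.74 1.63]
(277.5, 265.0) centre mm 482.7 168.3 size 118.8 31.0 yaw 3.4
shift [ 138.2  247.3 -105. ] turn [-0.  -0.3  3. ]
```

Emit:
move_arm(
  commands="0 20 -50 0 0 0 -1;0 70 -100 0 0 0 -1;30 120 -105 0 0 1 -1;65 170 -105 0 0 2 -1;100 215 -105 0 0 3 -1",
)

```text
t: 40.17
tcp_pos: [0.5935, -0.0423, 0.1863]
tool_rot: [1.0, 0.004, 0.001, 0.0]
force: [0.9, 0.6, -1.5]
finger_gap: 0.316
gripper_force: 69.5
```

Emit:
move_arm(
  commands="20 20 0 0 0 0 -1;38 32 0 0 0 0 -1;38 32 0 0 0 0 -1;38 32 0 0 0 0 -1;38 32 0 0 0 0 -1",
)

```text
t: 40.8
tcp_pos: [0.6298, -0.0711, 0.1852]
tool_rot: [1.0, 0.005, -0.001, -0.0]
force: [-0.6, 0.3, -1.3]
finger_gap: 0.312
gripper_force: 69.5
```

```bash
python3 -c "
from h import *
state();w=snapshot('wrist');traycheck(w);pulls(w,.025);goto((.634,-.070,.024),.5)"
```

```text
t 40.8 tcp [ 0.6298 -0.0711  0.1852] yaw 0.5 gap 0.312 F [-0.6  0.3 -1.3] g 69.5 q [-0.29  0.56  1.43  0.    1.15  1.27]
[121, 80, 39, 36, 35, 35, 36, 36, 37, 62, 63, 63, 64, 63, 62, 63, 63, 62, 64, 133, 157]
[116, 117, 117, 116, 116, 115, 115, 116, 113, 83, 75, 118, 113, 79, 88, 87, 87, 88, 88, 87, 87]
[120, 120, 121, 121, 121, 120, 122, 121, 121, 120, 121, 120, 92, 108, 117, 106, 158, 164, 161, 160, 162]
[117, 112, 77, 46, 44, 44, 45, 92, 114, 114, 114, 114, 114, 114, 114, 115, 115, 114, 115, 115, 116]
(277.5, 266.0) centre mm 533.4 -72.2 size 282.4 72.2 yaw 0.5
(420.31829833984375, 181.544677734375) centre mm 635.0 -206.5 size 120.5 33.3 yaw 0.3
(350.2955322265625, 180.05966186523438) centre mm 635.8 -139.9 size 121.2 31.4 yaw 0.3
shift [  4.1  -1.1 161.3] turn [-0.  0.  0.]
```

Emit:
move_arm(
  commands="4 -1 40 0 0 0 -1;4 -1 80 0 0 0 -1;4 -1 115 0 0 0 -1;4 -1 140 0 0 0 -1;4 -1 160 0 0 0 -1",
)

```text
t: 41.48
tcp_pos: [0.6344, -0.0705, 0.0241]
tool_rot: [1.0, 0.004, -0.0, -0.0]
force: [0.2, -0.2, -1.0]
finger_gap: 0.309
gripper_force: 69.5
```

Emit:
move_arm(
  commands="0 0 12 0 0 0 -1;0 0 20 0 0 0 -1;0 0 27 0 0 0 -1;0 0 27 0 0 0 -1;0 0 27 0 0 0 -0.15",
)

```text
t: 42.1
tcp_pos: [0.6355, -0.0713, -0.0012]
tool_rot: [1.0, 0.004, 0.001, 0.0]
force: [0.8, -0.4, -1.5]
finger_gap: 0.425
gripper_force: 0.0
```

Emit:
move_arm(
  commands="0 0 0 0 0 0 -0.15;0 0 0 0 0 0 -0.15;0 0 -15 0 0 0 -0.15;0 0 -60 0 0 0 -0.15;0 0 -120 0 0 0 0.2",
)

```text
t: 42.72
tcp_pos: [0.6339, -0.0709, 0.1188]
tool_rot: [1.0, 0.004, -0.001, -0.0]
force: [0.1, -0.2, 0.1]
finger_gap: 0.592
gripper_force: 0.0
```

Emit:
move_arm(
  commands="-20 0 -40 0 0 0 0.3;-40 0 -60 0 0 0 0.3;-80 0 -60 0 0 0 0.3;-80 0 -60 0 0 0 0.3;-80 0 -60 0 0 0 0.3",
)

```text
t: 43.35
tcp_pos: [0.5559, -0.0721, 0.1792]
tool_rot: [1.0, 0.004, 0.001, 0.0]
force: [1.0, 0.8, 0.9]
finger_gap: 0.649
gripper_force: 0.0
```

```bash
python3 -c "
from h import *
state();w=snapshot('wrist');traycheck(w);pulls(w,.025)
for st,c,_ in blobs(w,(0,150,60),(6,255,255),150)+blobs(w,(174,150,60),(180,255,255),150): print(st,c,plane(w,c,.105)[0].round(4),plane(w,c,.07)[0].round(4))
goto((.4965,-.0705,.19),5.5)"
```

```text
t 43.35 tcp [ 0.5559 -0.0721  0.1792] yaw 0.5 gap 0.649 F [1.  0.8 0.9] g 0.0 q [-0.33  0.47  1.63  0.    1.04  1.23]
[103, 69, 32, 30, 30, 28, 29, 28, 41, 54, 54, 55, 56, 56, 55, 54, 54, 55, 55, 122, 136]
[59, 90, 103, 103, 103, 103, 102, 103, 102, 70, 69, 104, 95, 71, 75, 75, 76, 76, 76, 75, 76]
[106, 105, 105, 106, 105, 104, 105, 104, 105, 105, 105, 104, 78, 29, 29, 48, 95, 99, 138, 138, -1]
[139, 136, 125, 98, 100, 41, 39, 63, 101, 101, 102, 102, 101, 101, 102, 103, 102, 101, 102, 103, 103]
(433.0132141113281, 100.57051086425781) centre mm 634.2 -207.0 size 118.7 32.6 yaw 0.4
(356.157958984375, 98.51224517822266) centre mm 635.3 -140.3 size 118.3 31.1 yaw 0.4
(276.5, 97.5) centre mm 635.6 -71.0 size 118.1 29.5 yaw 0.6
[262, 247, 27, 57, 1085] [276.0, 277.8] [ 0.5072 -0.0715  0.105 ] [ 0.4893 -0.0716  0.07  ]
shift [-59.7  -2.1 -11.3] turn [ 0.  -0.1 -5. ]
```

Emit:
move_arm(
  commands="-30 -2 0 0 0 -5 0.3;-59 -2 0 0 0 -5 0.3;-59 -2 30 0 0 -5 0.3;-59 -2 70 0 0 -5 0.3;-59 -2 111 0 0 -5 0.3",
)

```text
t: 44.02
tcp_pos: [0.498, -0.0709, 0.0662]
tool_rot: [0.999, 0.048, 0.001, 0.001]
force: [0.2, 0.2, -0.2]
finger_gap: 0.649
gripper_force: 0.0
```

Emit:
move_arm(
  commands="0 0 0 0 0 0 0.3;0 0 0 0 0 0 -1;0 0 0 0 0 0 -1;0 0 0 0 0 0 -1;0 0 0 0 0 0 -1",
  grip_force=40,
)

```text
t: 44.65
tcp_pos: [0.4975, -0.0703, 0.0688]
tool_rot: [0.999, 0.048, 0.002, 0.001]
force: [0.8, 1.5, 7.1]
finger_gap: 0.237
gripper_force: 39.4
```

```bash
python3 arc.py .638 .0926 -6 -12 -18 -24 -30 -36 -42 -48 -54 -60 -66 -72 -78 -84 -90
```

```text
t 44.65 tcp [ 0.4975 -0.0703  0.0688] yaw 5.5 gap 0.237 F [0.8 1.5 7.1] g 39.4 q [-0.36  0.59  1.86  0.    0.69  1.11]
radius 0.2151582908362292 ang -130.77053881605252
-6.0 [-15. -17.  -0.]
-12.0 [-28. -36.  -0.]
-18.0 [-38. -55.  -0.]
-24.0 [-47. -76.  -0.]
-30.0 [-54. -98.  -0.]
-36.0 [ -58. -120.   -0.]
-42.0 [ -60. -142.   -0.]
-48.0 [ -59. -165.   -0.]
-54.0 [ -56. -187.   -0.]
-60.0 [ -51. -209.   -0.]
-66.0 [ -44. -230.   -0.]
-72.0 [ -34. -251.   -0.]
-78.0 [ -23. -270.   -0.]
-84.0 [  -9. -288.   -0.]
-90.0 [   7. -304.   -0.]
```

Emit:
move_arm(
  commands="-15 -17 0 0 0 0 -1;-28 -36 0 0 0 0 -1;-38 -55 0 0 0 0 -1;-47 -76 0 0 0 0 -1;-54 -98 0 0 0 0 -1",
)

```text
t: 45.28
tcp_pos: [0.4295, 0.0219, 0.0686]
tool_rot: [0.999, 0.048, -0.002, 0.0]
force: [-5.3, -2.5, 14.3]
finger_gap: 0.234
gripper_force: 41.7
```

Emit:
move_arm(
  commands="-4 -22 0 0 0 0 -1;-6 -44 0 0 0 0 -1;-5 -67 0 0 0 0 -1;-2 -89 0 0 0 0 -1;3 -111 0 0 0 0 -1",
)

```text
t: 45.9
tcp_pos: [0.4236, 0.1334, 0.0683]
tool_rot: [0.999, 0.048, -0.001, 0.0]
force: [-1.3, 0.5, 6.6]
finger_gap: 0.228
gripper_force: 41.7
```

```bash
python3 arc.py .638 .0926 -6 -12 -18 -24 -30 -36
```

```text
t 45.9 tcp [0.4236 0.1334 0.0683] yaw 5.5 gap 0.228 F [-1.3  0.5  6.6] g 41.7 q [ 0.05  0.54  2.   -0.    0.6   1.53]
radius 0.21827565824059322 ang 169.2309518522287
-6.0 [  8. -22.  -0.]
-12.0 [ 17. -42.  -0.]
-18.0 [ 29. -62.  -0.]
-24.0 [ 43. -80.  -0.]
-30.0 [ 59. -97.  -0.]
-36.0 [  76. -112.   -0.]
```

Emit:
move_arm(
  commands="8 -22 0 0 0 0 -1;17 -42 0 0 0 0 -1;29 -62 0 0 0 0 -1;44 -80 0 0 0 0 -1;62 -97 0 0 0 0 -1",
)

```text
t: 46.52
tcp_pos: [0.4786, 0.2349, 0.0684]
tool_rot: [0.999, 0.049, 0.001, 0.001]
force: [-20.5, -44.7, 18.3]
finger_gap: 0.232
gripper_force: 43.6
```

```bash
python3 -c "
from h import *
state()"
```

```text
t 46.52 tcp [0.4786 0.2349 0.0684] yaw 5.6 gap 0.232 F [-20.5 -44.7  18.3] g 43.6 q [ 0.25  0.61  1.78 -0.    0.75  1.72]
```

Against the home stop (44.7 N sideways). Release, lift and back away.

Emit:
move_arm(
  commands="-2 4 0 0 0 0 0.3;-2 4 0 0 0 0 0.3;-2 4 -20 0 0 0 0.3;-2 4 -70 0 0 0 0.3;-2 4 -130 0 0 0 0.3",
)

```text
t: 47.15
tcp_pos: [0.4748, 0.2307, 0.1976]
tool_rot: [0.999, 0.048, -0.001, 0.0]
force: [1.4, -0.6, -0.3]
finger_gap: 0.651
gripper_force: 0.0
```

Emit:
move_arm(
  commands="-10 30 -10 0 0 0 0.3;-20 60 -20 0 0 0 0.3;-30 80 -20 0 0 0 0.3;-30 80 -20 0 0 0 0.3;-30 80 -20 0 0 0 0.3",
)

```text
t: 47.78
tcp_pos: [0.4539, 0.149, 0.2172]
tool_rot: [0.999, 0.048, 0.0, -0.0]
force: [-0.0, -0.3, 0.7]
finger_gap: 0.649
gripper_force: 0.0
```

```bash
python3 -c "
from h import *
state()
w=snapshot('wrist');s=snapshot('side');a=snapshot('scene')
def post(s,amin):
    for st,c,_ in blobs(s,(0,150,60),(6,255,255),amin): print(st,c,plane(s,c,.09)[0].round(3))
for n,q in(('w',w),('s',s),('a',a)): print(n); post(q,20)
tip()
for n,q in(('s',s),('a',a)): print(n); pulls(q,.025,amin=60)
"
```

```text
t 47.77 tcp [0.4539 0.149  0.2172] yaw 5.5 gap 0.649 F [-0.  -0.3  0.7] g 0.0 q [0.08 0.31 1.78 0.   1.05 1.56]
w
[162, 148, 43, 34, 911] [182.3, 164.8] [0.475 0.231 0.09 ]
[202, 330, 44, 39, 884] [223.2, 350.4] [0.294 0.187 0.09 ]
s
[312, 102, 9, 6, 30] [315.1, 104.4] [ 0.482 -0.613  0.09 ]
[362, 113, 26, 20, 249] [377.0, 124.0] [ 0.2  -0.54  0.09]
[269, 258, 5, 6, 25] [271.0, 260.6] [0.474 0.229 0.09 ]
[329, 272, 21, 22, 161] [339.1, 282.2] [0.244 0.257 0.09 ]
a
[168, 107, 85, 46, 1946] [211.3, 130.6] [ 0.393 -0.567  0.09 ]
[374, 218, 14, 22, 129] [380.1, 228.4] [0.318 0.261 0.09 ]
[335, 241, 7, 20, 84] [337.8, 250.5] [0.487 0.246 0.09 ]
scene band [] pointer [] carriage [5.5]
side band [] pointer [] carriage []
wrist band [] pointer [] carriage []
s
(317.5, 413.5) centre mm 239.7 639.9 size 68.7 28.3 yaw 13.6
(230.36019897460938, 406.62091064453125) centre mm 483.7 678.9 size 88.2 368.0 yaw -1.1
(548.1331787109375, 363.2489013671875) centre mm -394.9 346.6 size 62.0 188.4 yaw -90.0
(537.5963134765625, 320.3211364746094) centre mm -381.5 203.2 size 45.7 83.1 yaw -82.4
(543.0, 317.0
[... 630 characters left out ...]
e 90.5 39.9 yaw 0.3
(223.0, 237.0) centre mm 676.5 -67.9 size 38.5 38.3 yaw 55.4
(212.0, 225.5) centre mm 673.8 -136.0 size 45.2 45.8 yaw -32.1
(201.5, 215.5) centre mm 673.5 -201.5 size 48.0 43.6 yaw 58.9
(517.551513671875, 119.365966796875) centre mm -1117.8 -35.2 size 1977.6 437.0 yaw 23.6
(155.95260620117188, 114.78903198242188) centre mm 56.3 -1248.0 size 2644.3 1326.8 yaw 21.8
(535.0, 6.0) centre mm -3021.3 -813.0 size 439.7 373.5 yaw 23.1
(416.2029724121094, 35.97030258178711) centre mm -1639.2 -1000.9 size 1749.5 223.7 yaw 32.8
(332.0, 13.0) centre mm -1478.8 -1649.1 size 732.5 668.0 yaw 52.8
(163.57188415527344, 18.170873641967773) centre mm -334.6 -2379.4 size 1008.1 196.4 yaw 63.5
```

```bash
python3 -c "
from station import ticket
print(ticket.sign_off())"
```

```text
the job is handed in; nothing more can be done
None
```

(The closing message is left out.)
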